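# Load the vacuum drying chamber and bolt it down evenly

## Task

The washed tube caps are to be dried under vacuum: pick up the stray blue caps from the bench into the steel scoop tray with the others, tip the tray out into the drying chamber so that every cap lands inside, and set the empty tray back down upright on the bench. Then swing the blue cover fully shut and tighten its four wing screws clockwise evenly in cross order, each screw followed by the one diagonally opposite: first all four about half way, and only then, again crosswise, all four fully home. Leave everything else on the bench where it is.

Things in the scene. Friction and masses are not known exactly. Their poses are not given: they have to be found in the camera images.
- chamber: Vacuum drying chamber: fixed square aluminium box 190 x 190 x 75 mm high, open cavity 130 x 130 mm (walls 30 mm, cavity floor at height 15), red gasket round the mouth up to 78 mm. Origin: centre of underside; x to its far side, y to its left seen from the robot, z up; within 0.2 rad of square to the robot. 28 mm pivot post at x +111, y -111 mm. Low pipe stub and gauge on far and left sides.
- cover (a joint): Swing angle of the blue cover (190 x 190 mm, 78 to 88 mm above the bench) about the upright pivot post at the chamber's far right corner. 0 = shut over the chamber, at a stop; grows counter-clockwise from above to 1.75; starts at 1.3 to 1.7, out to the chamber's right. Swings level and stays where left; about 3 N at the knob moves it.
- cover_knob (a point): Centre of the round black knob in the middle of the cover: 28 mm diameter, 98 to 122 mm above the bench, on a thinner stem; this point is at 110 mm. 157 mm from the pivot axis; with the cover shut, over the chamber's centre.
- screw_a (a joint): Angle of captive wing screw a, at the front left corner of the shut cover seen from the robot (78 mm from the cover's centre in its x and y), diagonally opposite screw c. 0 = loose, 2.4 rad = fully home at its stop, growing clockwise from above; starts at 0 to 0.3. Takes about 0.1 N m and stays where left.
- screw_a_grip (a point): Grip point of wing screw a, on its axis, 114 mm above the bench; x along the wings, z up. The yellow wings are one flat upright plate 46 mm long, 10 mm thick, from 101 to 127 mm above the bench, over a steel collar 22 mm in diameter; a black mark tops the +x wing. It travels with the cover and neither rises nor sinks.
- screw_b (a joint): Angle of captive wing screw b, at the front right corner of the shut cover seen from the robot (78 mm from the cover's centre in its x and y), diagonally opposite screw d. 0 = loose, 2.4 rad = fully home at its stop, growing clockwise from above; starts at 0 to 0.3. Takes about 0.1 N m and stays where left.
- screw_b_grip (a point): Grip point of wing screw b, on its axis, 114 mm above the bench; x along the wings, z up. The yellow wings are one flat upright plate 46 mm long, 10 mm thick, from 101 to 127 mm above the bench, over a steel collar 22 mm in diameter; a black mark tops the +x wing. It travels with the cover and neither rises nor sinks.
- screw_c (a joint): Angle of captive wing screw c, at the back right corner of the shut cover seen from the robot (78 mm from the cover's centre in its x and y), diagonally opposite screw a. 0 = loose, 2.4 rad = fully home at its stop, growing clockwise from above; starts at 0 to 0.3. Takes about 0.1 N m and stays where left.
- screw_c_grip (a point): Grip point of wing screw c, on its axis, 114 mm above the bench; x along the wings, z up. The yellow wings are one flat upright plate 46 mm long, 10 mm thick, from 101 to 127 mm above the bench, over a steel collar 22 mm in diameter; a black mark tops the +x wing. It travels with the cover and neither rises nor sinks.
- screw_d (a joint): Angle of captive wing screw d, at the back left corner of the shut cover seen from the robot (78 mm from the cover's centre in its x and y), diagonally opposite screw b. 0 = loose, 2.4 rad = fully home at its stop, growing clockwise from above; starts at 0 to 0.3. Takes about 0.1 N m and stays where left.
- screw_d_grip (a point): Grip point of wing screw d, on its axis, 114 mm above the bench; x along the wings, z up. The yellow wings are one flat upright plate 46 mm long, 10 mm thick, from 101 to 127 mm above the bench, over a steel collar 22 mm in diameter; a black mark tops the +x wing. It travels with the cover and neither rises nor sinks.
- tray: Loose steel scoop tray, 0.13 to 0.21 kg, 148 x 96 mm, 3 mm floor and walls, sides 30 mm high. Origin: under mid floor, at its underside; x to the open pouring end, y across, z up. Floor ramps up from x +40 to the lip. At the back wall (x -71, 35 mm high) a black tongue handle 12 mm thick, 36 wide (y), 70 long, leans back 30 degrees from upright, away from the lip; grip it at x -93.5, z 65 mm.
- tray_lip (a point): Middle of the edge of the tray's pouring lip, at x = +75 mm, z = 13 mm in the tray's frame.
- cap1: Blue plastic tube cap, a solid disc 27 mm in diameter and 18 mm high, 14 g; origin at the centre of its underside, z along its axis. Always present, starts in the tray near its back wall.
- cap2: Blue plastic tube cap, a solid disc 27 mm in diameter and 18 mm high, 14 g; origin at the centre of its underside, z along its axis. Always present, starts in the tray near its back wall.
- cap3: Blue plastic tube cap, a solid disc 27 mm in diameter and 18 mm high, 14 g; origin at the centre of its underside, z along its axis. Always present, starts in the tray near its back wall.
- cap4: Blue plastic tube cap, a solid disc 27 mm in diameter and 18 mm high, 14 g; origin at the centre of its underside, z along its axis. A stray cap that starts flat on the bench; two to four of cap4 to cap7 are present.
- cap5: Blue plastic tube cap, a solid disc 27 mm in diameter and 18 mm high, 14 g; origin at the centre of its underside, z along its axis. A stray cap that starts flat on the bench; two to four of cap4 to cap7 are present.
- cap6: Blue plastic tube cap, a solid disc 27 mm in diameter and 18 mm high, 14 g; origin at the centre of its underside, z along its axis. A stray cap that starts flat on the bench; two to four of cap4 to cap7 are present.
- cap7: Blue plastic tube cap, a solid disc 27 mm in diameter and 18 mm high, 14 g; origin at the centre of its underside, z along its axis. A stray cap that starts flat on the bench; two to four of cap4 to cap7 are present.
- dish: Clear flat dish, 90 mm diameter, 16 mm high; a bystander to leave alone. Origin: centre of its underside.
- vial: Small vial with blue cap, 30 mm diameter, 50 mm high; a bystander to leave alone. Origin: centre of its underside.
- timer: Small white bench timer lying flat, 36 x 46 x 16 mm; a bystander to leave alone. Origin: centre of its underside.
- spatula: Lab spatula lying flat; a bystander to leave alone. Origin: centre of its underside as it lies.

How it is judged (in metres and radians):
On the way, in this order (a step that is already met when the one before it is completed fails the run):
1. every stray cap is in the tray with the others (x of cap4 in the frame of tray between -0.075 and 0.078 m and y of cap4 in the frame of tray between -0.05 and 0.05 m and z of cap4 in the frame of tray between -0.01 and 0.06 m and x of cap5 in the frame of tray between -0.075 and 0.078 m and y of cap5 in the frame of tray between -0.05 and 0.05 m and z of cap5 in the frame of tray between -0.01 and 0.06 m and x of cap6 in the frame of tray between -0.075 and 0.078 m and y of cap6 in the frame of tray between -0.05 and 0.05 m and z of cap6 in the frame of tray between -0.01 and 0.06 m and x of cap7 in the frame of tray between -0.075 and 0.078 m and y of cap7 in the frame of tray between -0.05 and 0.05 m and z of cap7 in the frame of tray between -0.01 and 0.06 m), for 0.2 s.
2. the tray is tipped nose-down over the chamber (angle between tray's own z axis and vertical above 0.6 rad and horizontal distance between tray_lip and chamber below 0.08 m), for 0.1 s.
3. all caps are in the chamber (x of cap1 in the frame of chamber between -0.068 and 0.068 m and y of cap1 in the frame of chamber between -0.068 and 0.068 m and z of each of cap1, cap2, cap3, cap4, cap5, cap6, cap7 in the frame of chamber below 0.066 m and x of cap2 in the frame of chamber between -0.068 and 0.068 m and y of cap2 in the frame of chamber between -0.068 and 0.068 m and x of cap3 in the frame of chamber between -0.068 and 0.068 m and y of cap3 in the frame of chamber between -0.068 and 0.068 m and x of cap4 in the frame of chamber between -0.068 and 0.068 m and y of cap4 in the frame of chamber between -0.068 and 0.068 m and x of cap5 in the frame of chamber between -0.068 and 0.068 m and y of cap5 in the frame of chamber between -0.068 and 0.068 m and x of cap6 in the frame of chamber between -0.068 and 0.068 m and y of cap6 in the frame of chamber between -0.068 and 0.068 m and x of cap7 in the frame of chamber between -0.068 and 0.068 m and y of cap7 in the frame of chamber between -0.068 and 0.068 m), for 0.2 s.
4. the cover is swung shut over the caps (all of step 3 and value of joint cover below 0.05 rad), for 0.2 s.
5. all four wing screws are about half way in (value of joint each of screw_a, screw_b, screw_c, screw_d above 0.7 rad and value of joint cover below 0.05 rad), for 0.1 s.
6. all four wing screws are fully home (value of joint each of screw_a, screw_b, screw_c, screw_d above 2.15 rad and value of joint cover below 0.05 rad), for 0.2 s.
At the end, for the whole second after the job is handed in: Every cap present lies inside the chamber cavity, below its rim; the cover is shut (within 0.05 rad); all four wing screws are home (over 2.15 of 2.4 rad); the tray stands upright (within 0.12 rad) on the bench beside the chamber (its origin more than 140 mm from the chamber's centre), at rest (all of step 3 and all of step 6 and height (world z) of tray below 0.015 m and angle between tray's own z axis and vertical below 0.12 rad and linear speed of tray below 0.02 m/s and horizontal distance between tray and chamber above 0.14 m); the robot touches nothing.
It fails at once if a wing screw is turned past 0.7 rad while the cover is open by more than 0.1 rad (value of joint cover above 0.1 rad and value of joint any of screw_a, screw_b, screw_c, screw_d above 0.7 rad).
It fails at once if uneven: a wing screw is past 1.8 rad while another is still short of 0.7 rad (value of joint any of screw_a, screw_b, screw_c, screw_d above 1.8 rad and value of joint any of screw_a, screw_b, screw_c, screw_d below 0.7 rad).
It fails at once if not crosswise in the first round: two neighbouring screws are past 0.7 rad while the other two are not ((value of joint each of screw_a, screw_b above 0.7 rad and value of joint each of screw_c, screw_d below 0.7 rad) or (value of joint each of screw_b, screw_c above 0.7 rad and value of joint each of screw_d, screw_a below 0.7 rad) or (value of joint each of screw_c, screw_d above 0.7 rad and value of joint each of screw_a, screw_b below 0.7 rad) or (value of joint each of screw_d, screw_a above 0.7 rad and value of joint each of screw_b, screw_c below 0.7 rad)).
It fails at once if not crosswise in the second round: two neighbouring screws are past 1.8 rad while the other two are not ((value of joint each of screw_a, screw_b above 1.8 rad and value of joint each of screw_c, screw_d below 1.8 rad) or (value of joint each of screw_b, screw_c above 1.8 rad and value of joint each of screw_d, screw_a below 1.8 rad) or (value of joint each of screw_c, screw_d above 1.8 rad and value of joint each of screw_a, screw_b below 1.8 rad) or (value of joint each of screw_d, screw_a above 1.8 rad and value of joint each of screw_b, screw_c below 1.8 rad)).
It fails at once if a bystander is pushed more than 40 mm or the vial is knocked over (distance of any of dish, vial, timer, spatula from where it was at the start of the episode above 0.04 m or angle between vial's own z axis and vertical above 0.6 rad).
Of cap4, cap5, cap6, cap7 only 2 to 4 are there at a start; the rules pass over those that are not, and their reading is None.
At some moment in a run one of cap4, cap5, cap6, cap7, tray may be knocked a few centimetres aside while the robot is not near it.
It also fails if it takes over 210 s, if anything falls off the work surface, if the arm or the gripper's body presses on something with over 40 N, if the wrist force passes 120 N, or if a joint passes its speed limit or range.

## Robot

A 6-joint arm with a two-finger parallel gripper is mounted at the origin on the work surface. World frame = base frame: x ahead of the robot, y to its left, z up, the work surface at z = 0. Lengths are in m, angles in degrees, forces in N, time in s.
With the tool pointing down it reaches from about 0.25 to 0.725 m from the base axis. Payload 9.7 kg.
Tool frame: the origin (TCP) lies midway between the tips of the shut fingers; the grasp point (between the pads) lies 19 mm behind it; x points along the fingers, y is the direction in which the jaws open and shut, and the axes are right-handed (so a half turn about x gives the same grasp; the last joint's range is limited). The gripper opens to 85 mm and grips with 20 to 120 N. Pads are 22 mm wide; open, the fingers measure 114 mm over their backs; the gripper's body (76 mm by 85 mm) begins 54 mm behind the grasp point. The pads swing forward as they close: fully open they stand 13 mm farther back than shut.
Start: joints at [66.692, 4.979, 10.078, 95.1, 0, 90], TCP at [0.218, 0.505, 0.231] pointing down, gripper open.
Joint ranges: [-179.16, 179.16], [-48.56, 103.87], [-65.8, 70.77], [-126.05, 130.52], [-82.76, 87.17], [-180, 180]. Speed limits (degrees/s): [127.2, 127.2, 147.25, 180, 180, 180].

## Interface

Orientations are given as [roll, pitch, yaw] about the fixed x, y, z axes, in that order (R = Rz(yaw) Ry(pitch) Rx(roll)).
In Python, from workcell import bot, cams gives the robot as it stands.
- The arm moves only by the tool apply_moves, never from a script. Its argument "commands" is a list of rows, each a list of 5 numbers: the shift along the tool's x, y, z in m, then the turn about the tool's x in rad, then the opening, from -1 (shut) to 1 (fully open). In form: [[tx, ty, tz, roll, hand], ...]. A call has 1 to 12 rows; each row is the pose to reach, as a shift and turn from the pose measured when the call began, along the tool's axes at that moment; what a row does not reach only later rows make up. A row lasts 1/10 s, in which the tool goes at most 50 mm and 8.59 degrees, less where a joint would pass 70% of its speed; a pose out of reach is approached as far as the arm can. A call with a gripper value outside its range is refused whole. The fingers move at their own pace and stop on an object; "newtons" is the grip in N (left out, the last holds). Time passes only in rows, so rows that repeat a pose let the fingers close. It gives the time, the measured TCP pose, the force and the opening at its end, in the units of the state.
- bot.get_obs(): the state, without advancing time (a new reading comes with each control period).
- cams.camera(name): name is "scene" or "top"; returns a dict with "frame" (420x560x3 uint8, blue, green, red), "depth" (420x560 float32, m along the optical axis (not along the pixel's ray), 0 where there is no reading), "camera_matrix" (3x3 intrinsics, pixels), "R" (3x3) and "t" (3): a world point X has camera coordinates R X + t. Camera axes: x right, y down, z forward; pixel columns grow to the right and rows downward; lengths in m; the calibration is good to about 2 mm. A picture is of the moment at which its call begins.
- bot.job_done(): hands the job in, once; it reports no verdict.
Trained networks look in the newest picture that a camera, given by its name, has taken for a name from the list of things; names that differ only in an ending like _2 or _b are one class to them, and where a whole thing is asked for, a point or a joint stands for the part that bears it (a point fixed in the world has none). Each returns a list of dicts, best first, with "confidence" (0 to 1); they miss things now and then, are a little off and sometimes report something else, mostly with a low value. They report only what shows in the picture. A call takes as long as a camera call.
- cams.spot_in(name, camera): "rect" ([left, top, right, bottom] in pixels, round what is visible of it).
The state is a dict: "time": time; "q": joint angles; "qd": joint speeds; "joint_efforts": joint torques, N m; "ee_pos": TCP position; "tcp_rot": TCP orientation; "wrist_force": force on the tool from outside, world axes, zero at the start; "torque": the same for the moment, N m; "opening": finger opening in m.
Only numpy, scipy, OpenCV 4.12 (cv2) and the standard library are available. Lean on these libraries where they do the work, as an engineer would, in place of code of your own. Each camera call takes 0.05 s, during which the arm holds its last target. There are 200 camera calls.

## Working session

There is one attempt and no reset: what is moved stays moved. The work goes in short steps, Python scripts to look and compute and a tool call to move; the robot and the scene stay as the last step left them, time stands still between calls to the robot, and variables do not carry over. Pictures are saved under pics/ and viewed, about 12 in all and at most 16, crops included, and the job is handed in when it is done.

Besides the shell and the picture viewer there is one more tool, called after "Request:" as name([rows], argument=value, ...), one row to a line, values as JSON. apply_moves: Moves the arm, as the interface text tells. Its arguments: {"type":"object","properties":{"commands":{"type":"array"},"newtons":{"type":"number"}},"required":["commands"]}

```bash
ls; mkdir -p pics; cat > h.py <<'E'
import numpy as np, cv2
from workcell import bot, cams
from scipy.spatial.transform import Rotation as Ro
def shot(n):
    return cams.camera(n)
def cloud(c):
    d=c["depth"];K=c["camera_matrix"];v,u=np.mgrid[:d.shape[0],:d.shape[1]]
    P=np.stack([(u-K[0,2])/K[0,0]*d,(v-K[1,2])/K[1,1]*d,d],-1)
    W=(P-np.array(c["t"]))@np.array(c["R"]); W[d<=0]=np.nan
    return W
def px(c,X):
    p=np.array(c["R"])@np.array(X)+np.array(c["t"]);p=np.array(c["camera_matrix"])@p;return p[:2]/p[2]
E
cat > a.py <<'E'
from h import *
print(bot.get_obs())
for n in("top","scene"):
    c=shot(n);np.save(f"{n}.npy",c,allow_pickle=True)
    cv2.imwrite(f"pics/{n}0.png",cv2.resize(c["frame"],None,fx=1.4,fy=1.4))
    W=cloud(c)
    print(n,"cam at",-np.array(c["R"]).T@np.array(c["t"]),np.array(c["R"]).round(2).tolist(),c["camera_matrix"][0][0])
    for k in["chamber","cover","cover_knob","screw_a","tray","cap1","dish","vial","timer","spatula"]:
        for d in cams.spot_in(k,n)[:8]:
            r=[int(x) for x in d["rect"]];u,v=(r[0]+r[2])//2,(r[1]+r[3])//2
            print(k,round(d["confidence"],2),r,W[v,u].round(3))
E
python3 a.py
```

```text
pics
{'time': 0.0, 'q': array([6.66916433e+01, 5.01099955e+00, 1.00349375e+01, 9.50995718e+01,
       7.71581191e-04, 9.00020748e+01]), 'qd': array([-0.01809581,  0.00443965, -0.00868285,  0.05888664, -0.04005222,
       -0.0466774 ]), 'joint_efforts': array([-2.44154013e-03, -5.20398724e+01,  4.64800286e+01,  1.64280779e-02,
       -1.34488441e-04, -1.10992593e-05]), 'ee_pos': array([0.21753047, 0.50490709, 0.23058836]), 'tcp_rot': array([ -90.58240964,   89.92436226, -113.89284167]), 'wrist_force': array([0.63270244, 0.0108363 , 0.25125213]), 'torque': array([-0.01444313, -0.03268227, -0.03681003]), 'opening': 0.08529839989105603}
top cam at [ 0.33923151 -0.0100374   1.45636616] [[-0.01, -1.0, 0.0], [-0.99, 0.01, -0.1], [0.1, -0.0, -0.99]] 515.8278176732783
chamber 0.94 [273, 128, 444, 219] [ 0.583 -0.246  0.004]
cover 0.44 [370, 198, 389, 208] [ 0.484 -0.282  0.115]
cover_knob 0.56 [351, 130, 443, 206] [ 0.577 -0.332  0.115]
screw_a 0.63 [426, 193, 442, 202] [ 0.499 -0.426  0.117]
screw_a 0.63 [420, 136, 433, 143] [ 0.654 -0.411  0.116]
screw_a 0.2 [151, 134, 188, 166] [0.651 0.29
[... 1029 characters left out ...]
4 -0.407  0.115]
screw_a 0.71 [139, 227, 160, 243] [ 0.652 -0.253  0.121]
screw_a 0.53 [101, 162, 118, 180] [ 0.511 -0.429  0.11 ]
tray 0.57 [315, 227, 402, 277] [0.493 0.184 0.003]
cap1 0.68 [360, 250, 374, 265] [0.509 0.207 0.019]
cap1 0.66 [237, 179, 246, 190] [ 0.39  -0.145  0.017]
cap1 0.6 [326, 201, 334, 216] [0.397 0.093 0.017]
cap1 0.45 [362, 242, 376, 253] [0.481 0.206 0.017]
cap1 0.38 [363, 262, 367, 270] [0.534 0.206 0.018]
dish 0.68 [372, 304, 412, 348] [0.657 0.288 0.015]
vial 0.83 [298, 318, 310, 335] [0.723 0.111 0.05 ]
vial 0.43 [362, 261, 370, 271] [0.533 0.209 0.019]
timer 0.56 [376, 209, 395, 225] [0.383 0.229 0.015]
spatula 0.56 [141, 124, 235, 160] [ 0.276 -0.346 -0.004]
```

View pics/top0.png

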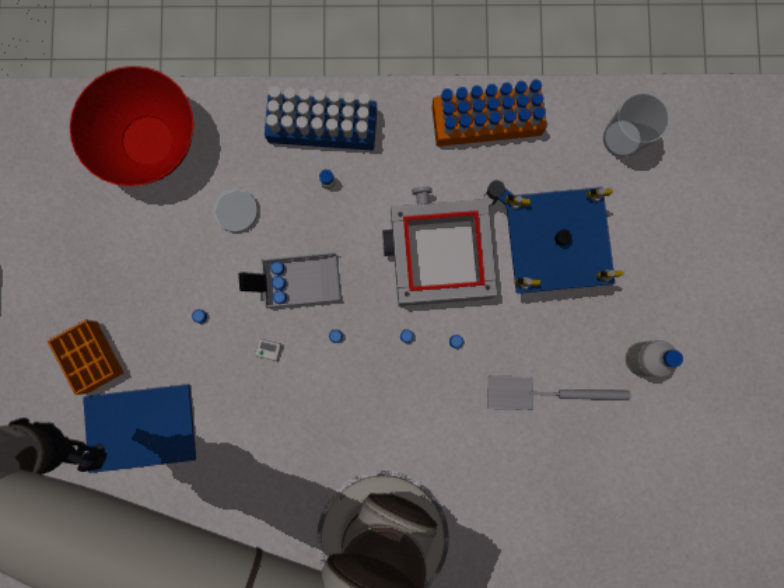

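View pics/scene0.png

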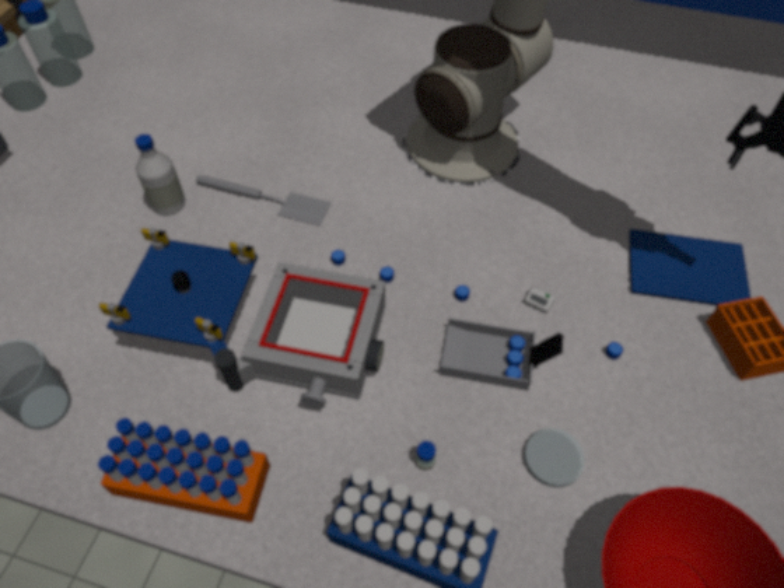

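The top view shows four stray caps, at about (199,316), (336,336), (407,336) and (456,341) in picture pixels. The tray's handle points left and its lip faces the chamber. The cover is open to the right. Next I'll measure everything precisely.

```bash
cat >> h.py <<'E'
def caps(c,W=None,zmin=.010,zmax=.032):
    """blue blobs -> list of (x,y,z,n)"""
    W=cloud(c) if W is None else W
    hsv=cv2.cvtColor(c["frame"],cv2.COLOR_BGR2HSV)
    m=((hsv[...,0]>95)&(hsv[...,0]<125)&(hsv[...,1]>110)&(hsv[...,2]>60)&(W[...,2]>zmin)&(W[...,2]<zmax)).astype(np.uint8)
    n,l,s,ce=cv2.connectedComponentsWithStats(m,connectivity=4)
    out=[]
    for i in range(1,n):
        if 10<s[i,4]<250:
            p=np.median(W[l==i],0);out.append((*(( np.nanmin(W[l==i],0)+np.nanmax(W[l==i],0))/2)[:2].round(4),p[2].round(3),int(s[i,4])))
    return out
def rect(P):
    (cx,cy),(w,h),a=cv2.minAreaRect((P[:,:2]*1000).astype(np.float32));return (cx/1000,cy/1000),(w,h),a
def tool(pos,jaw):
    """rows' tool shift and roll for TCP pos with jaw axis at world angle jaw (deg, mod 180)"""
    o=bot.get_obs();R=Ro.from_euler('xyz',o["tcp_rot"],degrees=True).as_matrix()
    s=R.T@(np.array(pos)-o["ee_pos"]);ja=np.degrees(np.arctan2(R[1,1],R[0,1]))
    d=(jaw-ja+90)%180-90   # ccw wanted; tool x is down so roll=-d
    print("pose",o["ee_pos"].round(4),"jaw",round(ja,1),"q6",o["q"][5].round(1),"-> shift",s.round(4),"roll",np.radians(-d).round(3),"open",round(o["opening"],4))
E
cat > b.py <<'E'
from h import *
import pickle
for n in("top","scene"):
    c=np.load(n+".npy",allow_pickle=True).item();W=cloud(c);f=c["frame"].astype(int)
    hsv=cv2.cvtColor(c["frame"],cv2.COLOR_BGR2HSV)
    print(n);[print(" cap",x) for x in caps(c,W) if x[0]>.25]
    red=((hsv[...,0]<8)|(hsv[...,0]>172))&(hsv[...,1]>120)&(W[...,2]>.06)&(W[...,2]<.1)&(W[...,1]<0.1)
    print(" gasket",rect(W[red]),W[red][:,2].mean())
    blue=(hsv[...,0]>95)&(hsv[...,0]<125)&(hsv[...,1]>110)&(abs(W[...,2]-.088)<.01)&(W[...,1]<-.1)&(W[...,0]<.72)
    print(" cover",rect(W[blue]),np.median(W[blue][:,2]))
    k=(W[...,2]>.112)&(W[...,2]<.13)&(np.hypot(W[...,0]-.577,W[...,1]+.332)<.04);print(" knob",W[k].mean(0))
    ye=(hsv[...,0]>15)&(hsv[...,0]<35)&(hsv[...,1]>120)&(W[...,2]>.1)&(W[...,2]<.14)&(W[...,1]<-.1)
    nn,l,s,ce=cv2.connectedComponentsWithStats(ye.astype(np.uint8))
    for i in range(1,nn):
        if s[i,4]>5: print(" screw",np.median(W[l==i],0).round(3),s[i,4],rect(W[l==i]))
    t=(W[...,2]>.022)&(W[...,2]<.04)&(abs(W[...,0]-.505)<.08)&(W[...,1]>.08)&(W[...,1]<.28)&(hsv[...,1]<80)
    print(" tray rim",t.sum(),rect(W[t]))
    t=(W[...,2]>.045)&(abs(W[...,0]-.505)<.05)&(W[...,1]>.2)&(W[...,1]<.35)
    print(" handle",t.sum(),np.nanmin(W[t],0),np.nanmax(W[t],0),rect(W[t]))
tool((.39,.09,.1),90)
E
python3 b.py
```

```text
top
 cap (np.float64(0.5339), np.float64(0.2077), np.float64(0.02), 71)
 cap (np.float64(0.488), np.float64(0.2045), np.float64(0.021), 137)
 cap (np.float64(0.438), np.float64(0.364), np.float64(0.018), 68)
 cap (np.float64(0.394), np.float64(0.0916), np.float64(0.018), 66)
 cap (np.float64(0.3932), np.float64(-0.0503), np.float64(0.019), 65)
 cap (np.float64(0.3826), np.float64(-0.149), np.float64(0.018), 69)
 gasket ((0.6818543090820313, -0.16382879638671874), (185.61593627929688, 451.4664001464844), 71.424560546875) 0.07778409927349206
 cover ((0.5797537231445312, -0.3369739990234375), (202.32659912109375, 205.9031219482422), 4.9592204093933105) 0.08811139517569622
 knob [ 0.57338066 -0.34373299  0.12156664]
 screw [ 0.658 -0.43   0.124] 26 ((0.6583452758789062, -0.4298193664550781), (8.22248649597168, 16.91743278503418), 3.0453293323516846)
 screw [ 0.654 -0.404  0.117] 28 ((0.65631982421875, -0.40389324951171873), (7.205747604370117, 21.457414627075195), 1.2750942707061768)
 screw [ 0.644 -0.249  0.12 ] 24 ((0.645095703125, -0.2474415283203125), (18.94378089904785, 6.7605900764
[... 2740 characters left out ...]
15.624908447265625)
 screw [ 0.645 -0.272  0.123] 30 ((0.6445628662109375, -0.27279559326171876), (16.724822998046875, 8.809282302856445), 34.1439094543457)
 screw [ 0.652 -0.242  0.12 ] 47 ((0.6509063720703125, -0.24568499755859374), (8.927660942077637, 16.69346046447754), 9.856229782104492)
 tray rim 409 ((0.5073726196289062, 0.1659730224609375), (99.53791046142578, 157.61085510253906), 5.237390995025635)
 handle 295 [0.48052277 0.23514723 0.04549339] [0.52004093 0.27271579 0.08946721] ((0.5003920593261719, 0.25407913208007815), (37.75729751586914, 33.674495697021484), 7.955179691314697)
pose [0.2176 0.5051 0.2313] jaw 66.7 q6 90.0 -> shift [ 0.1313 -0.313   0.3226] roll -0.407 open 0.0855
```

```bash
python3 -c "
from h import *
tool((.438,.364,.10),95); tool((.438,.364,.004),95)
c=np.load('top.npy',allow_pickle=True).item();W=cloud(c);hsv=cv2.cvtColor(c['frame'],cv2.COLOR_BGR2HSV)
for n in('top','scene'):
    c=np.load(n+'.npy',allow_pickle=True).item();W=cloud(c);hsv=cv2.cvtColor(c['frame'],cv2.COLOR_BGR2HSV)
    X=W[...,0];Y=W[...,1]
    red=((hsv[...,0]<8)|(hsv[...,0]>172))&(hsv[...,1]>120)&(abs(W[...,2]-.078)<.01)&(abs(X-.545)<.11)&(abs(Y+.14)<.11)
    print(rect(W[red]))
    m=(abs(W[...,2]-.075)<.006)&(abs(X-.545)<.13)&(Y>-.245)&(Y<-.02)&(hsv[...,1]<60);print(rect(W[m]),m.sum())
"
```

```text
pose [0.2176 0.5051 0.2313] jaw 66.7 q6 90.0 -> shift [ 0.1313 -0.0424  0.2582] roll -0.494 open 0.0855
pose [0.2176 0.5051 0.2313] jaw 66.7 q6 90.0 -> shift [ 0.2273 -0.0424  0.2582] roll -0.494 open 0.0855
((0.556234619140625, -0.12320458984375), (146.94837951660156, 147.4039764404297), 4.132594585418701)
((0.564252685546875, -0.1244579086303711), (206.02088928222656, 205.47853088378906), 4.2430739402771) 1842
((0.5541915283203125, -0.12158846282958985), (150.53604125976562, 145.17697143554688), 4.05517053604126)
((0.5628178100585938, -0.12186029052734375), (205.1833953857422, 191.77059936523438), 4.311057090759277) 2283
```

Request:
apply_moves([
  [0.13, -0.042, 0.258, -0.494, 1],
  [0.13, -0.042, 0.258, -0.494, 1],
  [0.13, -0.042, 0.258, -0.494, 1],
  [0.13, -0.042, 0.258, -0.494, 1],
  [0.13, -0.042, 0.258, -0.494, 1],
  [0.13, -0.042, 0.258, -0.494, 1],
  [0.13, -0.042, 0.258, -0.494, 1],
  [0.13, -0.042, 0.258, -0.494, 0.2],
  [0.18, -0.042, 0.258, -0.494, 0.2],
  [0.18, -0.042, 0.258, -0.494, 0.2],
], newtons=30)

```text
time: 2.1
ee_pos: [0.4349, 0.3634, 0.0468]
tcp_rot: [-147.1, 89.6, -142.0]
wrist_force: [-0.6, -1.1, -0.8]
opening: 0.0515
```

```bash
cat > look.py <<'E'
from h import *
import sys
c=shot("top");print("t",bot.get_obs()["time"]);[print(" ",*x) for x in caps(c) if .3<x[0]<.6 and x[1]<.45]
E
python3 look.py; python3 -c "
from h import *
tool((.438,.364,.003),95);print(bot.get_obs()['q'].round(1))"
```

```text
t 2.15
  0.5336 0.2076 0.022 70
  0.4888 0.2049 0.02 139
  0.3941 0.0901 0.019 68
  0.393 -0.0504 0.019 64
  0.3826 -0.1494 0.018 68
pose [0.4358 0.3641 0.0498] jaw 95.1 q6 34.8 -> shift [ 0.0468 -0.0002  0.0024] roll 0.001 open 0.0514
[39.9  8.1 -6.7 75.5  0.  34.8]
```

Request:
apply_moves([
  [0.046, 0, 0.002, 0, 0.1],
  [0.046, 0, 0.002, 0, 0.1],
  [0.046, 0, 0.002, 0, -1],
  [0.046, 0, 0.002, 0, -1],
  [0.046, 0, 0.002, 0, -1],
  [0.046, 0, 0.002, 0, -1],
  [-0.05, 0, 0.002, 0, -1],
  [-0.09, 0, 0.002, 0, -1],
  [-0.09, 0, 0.002, 0, -1],
], newtons=30)

```text
time: 3.05
ee_pos: [0.4387, 0.365, 0.1448]
tcp_rot: [102.8, 90.0, 107.9]
wrist_force: [0.7, 1.1, -0.2]
opening: 0.0251
```

```bash
python3 -c "
from h import *
tool((.529,.1715,.12),95);tool((.529,.1715,.03),95)"
```

```text
pose [0.4387 0.365  0.1448] jaw 95.1 q6 34.7 -> shift [ 0.0248 -0.2008  0.0729] roll 0.001 open 0.0251
pose [0.4387 0.365  0.1448] jaw 95.1 q6 34.7 -> shift [ 0.1148 -0.2008  0.0729] roll 0.001 open 0.0251
```

Request:
apply_moves([
  [0.01, -0.2, 0.073, 0, -1],
  [0.01, -0.2, 0.073, 0, -1],
  [0.01, -0.2, 0.073, 0, -1],
  [0.01, -0.2, 0.073, 0, -1],
  [0.01, -0.2, 0.073, 0, -1],
  [0.06, -0.2, 0.073, 0, -1],
  [0.1, -0.2, 0.073, 0, -1],
  [0.115, -0.2, 0.073, 0, -1],
  [0.115, -0.2, 0.073, 0, -1],
  [0.115, -0.2, 0.073, 0, -1],
  [0.115, -0.2, 0.073, 0, -0.1],
  [0.115, -0.2, 0.073, 0, -0.1],
])

```text
time: 4.25
ee_pos: [0.5301, 0.1728, 0.0318]
tcp_rot: [16.3, 89.8, 21.4]
wrist_force: [0.9, 0.1, 1.0]
opening: 0.0384
```

Request:
apply_moves([
  [0, 0, 0, 0, 0],
  [-0.05, 0, 0, 0, 0.1],
  [-0.08, -0.068, -0.14, 0, 0.2],
  [-0.08, -0.068, -0.14, 0, 0.2],
  [-0.08, -0.068, -0.14, 0, 0.2],
  [-0.08, -0.068, -0.14, 0, 0.2],
  [-0.08, -0.068, -0.14, 0, 0.2],
  [-0.02, -0.068, -0.14, 0, 0.2],
  [-0.02, -0.068, -0.14, 0, 0.2],
])

```text
time: 5.15
ee_pos: [0.3953, 0.0926, 0.0475]
tcp_rot: [173.3, 89.9, 178.4]
wrist_force: [-0.2, -0.8, 0.9]
opening: 0.0514
```

```bash
python3 look.py; python3 -c "
from h import *
tool((.395,.0912,.003),95)"
```

```text
t 5.2
  0.5327 0.2075 0.022 70
  0.531 0.1729 0.021 69
  0.5027 0.2063 0.022 70
  0.3931 -0.0504 0.018 62
  0.3827 -0.1491 0.02 68
pose [0.3951 0.0926 0.0477] jaw 95.1 q6 8.1 -> shift [ 0.0447 -0.0014 -0.0001] roll 0.002 open 0.0514
```

Request:
apply_moves([
  [0.044, -0.001, 0, 0, 0.1],
  [0.044, -0.001, 0, 0, 0.1],
  [0.044, -0.001, 0, 0, -1],
  [0.044, -0.001, 0, 0, -1],
  [0.044, -0.001, 0, 0, -1],
  [0.044, -0.001, 0, 0, -1],
  [-0.005, -0.001, 0, 0, -1],
  [-0.055, 0.0, 0.0, 0, -1],
  [-0.07, 0.067, 0.096, 0, -1],
  [-0.07, 0.067, 0.096, 0, -1],
  [-0.07, 0.067, 0.096, 0, -1],
  [-0.07, 0.067, 0.096, 0, -1],
])

```text
time: 6.4
ee_pos: [0.4866, 0.1694, 0.118]
tcp_rot: [167.2, 89.9, 172.4]
wrist_force: [-0.7, -0.9, -0.2]
opening: 0.0254
```

Request:
apply_moves([
  [0.05, 0, 0, 0, -1],
  [0.087, 0, 0, 0, -1],
  [0.087, 0, 0, 0, -1],
  [0.087, 0, 0, 0, -0.1],
  [0.087, 0, 0, 0, -0.1],
  [0.087, 0, 0, 0, 0],
  [0.04, 0, 0, 0, 0.1],
  [0.0, -0.05, -0.02, 0, 0.2],
  [0.0, -0.209, -0.108, 0, 0.2],
  [0.0, -0.209, -0.108, 0, 0.2],
  [0.0, -0.209, -0.108, 0, 0.2],
  [0.0, -0.209, -0.108, 0, 0.2],
])

```text
time: 7.6
ee_pos: [0.3974, -0.0501, 0.12]
tcp_rot: [-21.2, 89.9, -16.0]
wrist_force: [1.3, -0.8, 0.9]
opening: 0.0516
```

```bash
python3 look.py; python3 -c "
from h import *
tool((.395,-.050,.003),95)"
```

```text
t 7.65
  0.5342 0.2086 0.021 71
  0.5316 0.1727 0.02 67
  0.4884 0.2046 0.021 140
  0.4841 0.1667 0.022 69
pose [ 0.3954 -0.0545  0.1204] jaw 95.0 q6 -12.8 -> shift [0.1174 0.0048 0.    ] roll 0.0 open 0.0514
```

Request:
apply_moves([
  [0.06, 0.005, 0, 0, 0.2],
  [0.11, 0.005, 0, 0, 0.1],
  [0.117, 0.005, 0, 0, 0],
  [0.117, 0.005, 0, 0, -1],
  [0.117, 0.005, 0, 0, -1],
  [0.117, 0.005, 0, 0, -1],
  [0.067, 0.005, 0, 0, -1],
  [0.02, 0.02, 0.013, 0, -1],
  [0.0, 0.181, 0.153, 0, -1],
  [0.0, 0.181, 0.153, 0, -1],
  [0.0, 0.181, 0.153, 0, -1],
  [0.0, 0.181, 0.153, 0, -1],
])

```text
time: 8.85
ee_pos: [0.5251, 0.1295, 0.1208]
tcp_rot: [-32.9, 89.8, -27.8]
wrist_force: [0.9, -0.6, 0.6]
opening: 0.0261
```

```bash
python3 look.py; python3 -c "
from h import *
tool((.532,.1385,.031),95)"
```

```text
t 8.9
  0.3826 -0.1491 0.018 68
pose [0.5285 0.1343 0.1198] jaw 95.2 q6 9.1 -> shift [0.0888 0.0039 0.0035] roll 0.003 open 0.0257
```

Request:
apply_moves([
  [0.05, 0.004, 0.003, 0, -1],
  [0.088, 0.004, 0.003, 0, -1],
  [0.088, 0.004, 0.003, 0, -1],
  [0.088, 0.004, 0.003, 0, -0.1],
  [0.088, 0.004, 0.003, 0, 0],
  [0.088, 0.004, 0.003, 0, 0],
  [0.04, 0.004, 0.003, 0, 0.1],
  [0.0, -0.05, -0.02, 0, 0.2],
  [0.0, -0.27, -0.169, 0, 0.2],
  [0.0, -0.27, -0.169, 0, 0.2],
  [0.0, -0.27, -0.169, 0, 0.2],
  [0.0, -0.27, -0.169, 0, 0.2],
])

```text
time: 10.1
ee_pos: [0.4232, -0.0783, 0.1177]
tcp_rot: [-6.7, 89.6, -1.5]
wrist_force: [-0.1, -0.6, 0.3]
opening: 0.0512
```

```bash
python3 look.py; python3 -c "
from h import *
tool((.384,-.149,.003),95)"
```

```text
t 10.15
  0.5335 0.2084 0.021 69
  0.5332 0.1366 0.021 70
  0.5314 0.1729 0.022 69
  0.5031 0.2059 0.021 69
  0.4838 0.1671 0.021 69
  0.4742 0.203 0.021 70
pose [ 0.4204 -0.0832  0.1182] jaw 94.9 q6 -16.1 -> shift [ 0.1151 -0.062  -0.0426] roll -0.001 open 0.0514
```

Request:
apply_moves([
  [0.0, -0.062, -0.0425, 0, 0.2],
  [0.05, -0.062, -0.0425, 0, 0.2],
  [0.1, -0.062, -0.0425, 0, 0.1],
  [0.115, -0.062, -0.0425, 0, 0.1],
  [0.115, -0.062, -0.0425, 0, -1],
  [0.115, -0.062, -0.0425, 0, -1],
  [0.115, -0.062, -0.0425, 0, -1],
  [0.115, -0.062, -0.0425, 0, -1],
  [0.065, -0.062, -0.0425, 0, -1],
  [0.015, -0.062, -0.0425, 0, -1],
  [0, -0.04, -0.03, 0, -1],
  [0, 0, 0, 0, -1],
])

```text
time: 11.35
ee_pos: [0.4221, -0.0841, 0.1229]
tcp_rot: [-23.5, 89.2, -18.8]
wrist_force: [2.0, -0.5, -0.6]
opening: 0.0257
```

```bash
python3 -c "
from h import *
tool((.488,.1347,.031),95)"
```

```text
pose [ 0.4221 -0.0841  0.1229] jaw 94.7 q6 -15.9 -> shift [0.0918 0.2132 0.0825] roll -0.005 open 0.0257
```

Request:
apply_moves([
  [0, 0.213, 0.082, 0, -1],
  [0, 0.213, 0.082, 0, -1],
  [0, 0.213, 0.082, 0, -1],
  [0, 0.213, 0.082, 0, -1],
  [0, 0.213, 0.082, 0, -1],
  [0.05, 0.213, 0.082, 0, -1],
  [0.09, 0.213, 0.082, 0, -1],
  [0.09, 0.213, 0.082, 0, -1],
  [0.09, 0.213, 0.082, 0, -0.1],
  [0.09, 0.213, 0.082, 0, 0],
  [0.09, 0.213, 0.082, 0, 0],
  [0.04, 0.213, 0.082, 0, 0.1],
])

```text
time: 12.55
ee_pos: [0.4841, 0.1338, 0.0793]
tcp_rot: [-53.6, 89.5, -48.9]
wrist_force: [1.2, 0.0, 0.6]
opening: 0.0473
```

Request:
apply_moves([
  [-0.05, 0, 0, 0, 0.5],
  [-0.1, 0, 0, 0, 1],
  [-0.14, 0, -0.15, 0, 1],
  [-0.14, 0, -0.15, 0, 1],
  [-0.14, 0, -0.15, 0, 1],
  [-0.14, 0, -0.15, 0, 1],
])

```text
time: 13.15
ee_pos: [0.3311, 0.122, 0.2227]
tcp_rot: [-24.4, 89.3, -19.7]
wrist_force: [1.5, -0.5, 0.1]
opening: 0.0854
```

```bash
cat > tray.py <<'E'
from h import *
def tray(c):
    W=cloud(c);hsv=cv2.cvtColor(c["frame"],cv2.COLOR_BGR2HSV)
    m=(W[...,2]>.022)&(W[...,2]<.04)&(abs(W[...,0]-.505)<.10)&(W[...,1]>.06)&(W[...,1]<.3)&(hsv[...,1]<80)
    h=(W[...,2]>.045)&(W[...,2]<.1)&(abs(W[...,0]-.505)<.06)&(W[...,1]>.18)&(W[...,1]<.36)
    print("rim",rect(W[m]),m.sum(),"handle",rect(W[h]),h.sum())
c=shot("top");tray(c);[print(" ",*x) for x in caps(c) if .3<x[0]<.6 and x[1]<.45]
tray(shot("scene"))
tool((.499,.2577,.15),5.1)
E
python3 tray.py
```

```text
rim ((0.5074197082519531, 0.16251055908203124), (96.67198181152344, 152.33074951171875), 5.241277694702148) 219 handle ((0.4987913513183594, 0.25185284423828125), (35.51944351196289, 37.4759521484375), 5.411090850830078) 207
  0.5335 0.2091 0.022 68
  0.5331 0.1364 0.021 69
  0.5312 0.1728 0.021 69
  0.4884 0.2044 0.021 137
  0.4864 0.1336 0.022 68
  0.4838 0.167 0.021 68
rim ((0.5075325317382813, 0.16595864868164062), (99.88470458984375, 157.4329376220703), 5.5427069664001465) 418 handle ((0.4996611328125, 0.25305178833007813), (38.93817138671875, 35.08883285522461), 7.836025714874268) 299
pose [0.3338 0.1225 0.2208] jaw 94.7 q6 15.8 -> shift [0.0719 0.1215 0.1751] roll 1.564 open 0.0853
```

Request:
apply_moves([
  [0.072, 0.121, 0.175, 1.564, 1],
  [0.072, 0.121, 0.175, 1.564, 1],
  [0.072, 0.121, 0.175, 1.564, 1],
  [0.072, 0.121, 0.175, 1.564, 1],
  [0.072, 0.121, 0.175, 1.564, 1],
  [0.072, 0.121, 0.175, 1.564, 1],
  [0.072, 0.121, 0.175, 1.564, 1],
  [0.072, 0.121, 0.175, 1.564, 1],
  [0.072, 0.121, 0.175, 1.564, 1],
  [0.072, 0.121, 0.175, 1.564, 1],
  [0.072, 0.121, 0.175, 1.564, 1],
  [0.072, 0.121, 0.175, 1.564, 1],
])

```text
time: 14.45
ee_pos: [0.5, 0.2572, 0.149]
tcp_rot: [57.8, 89.3, -27.2]
wrist_force: [0.1, 0.1, 0.5]
opening: 0.0855
```

```bash
python3 tray.py; python3 -c "
from h import *
tool((.499,.2565,.042),5.2)"
```

```text
rim ((0.5071950378417969, 0.16774293518066405), (96.87806701660156, 162.9569854736328), 5.220709800720215) 219 handle ((0.4990065002441406, 0.24952410888671875), (36.79269790649414, 34.089603424072266), 2.064342975616455) 176
  0.5333 0.1363 0.022 69
  0.5325 0.2089 0.021 59
  0.5307 0.1721 0.021 72
  0.5032 0.2061 0.021 66
  0.4868 0.1336 0.021 61
  0.485 0.1687 0.022 60
  0.4744 0.2033 0.021 57
rim ((0.5070479736328125, 0.1670535888671875), (100.98018646240234, 159.577392578125), 5.541678428649902) 421 handle ((0.49975, 0.25336734008789064), (38.58491516113281, 35.17953872680664), 7.614112377166748) 260
pose [0.4996 0.2571 0.1492] jaw 5.2 q6 112.3 -> shift [-0.0008 -0.0005 -0.0006] roll 0.002 open 0.0852
pose [0.4996 0.2571 0.1492] jaw 5.2 q6 112.3 -> shift [ 1.072e-01 -1.700e-03 -1.000e-04] roll 0.001 open 0.0852
```

Request:
apply_moves([
  [0.05, 0, 0, 0, 0.5],
  [0.095, 0, 0, 0, 0.3],
  [0.107, 0, 0, 0, 0.3],
  [0.107, 0, 0, 0, -1],
  [0.107, 0, 0, 0, -1],
  [0.107, 0, 0, 0, -1],
  [0.107, 0, 0, 0, -1],
  [0.107, 0, 0, 0, -1],
  [0.1, 0, 0, 0, -1],
  [0.09, 0, 0, 0, -1],
  [0.08, 0, 0, 0, -1],
  [0.08, 0, 0, 0, -1],
], newtons=110)

```text
time: 15.75
ee_pos: [0.5014, 0.2572, 0.0716]
tcp_rot: [68.9, 89.2, -15.9]
wrist_force: [0.1, -0.4, -2.5]
opening: 0.0348
```

```bash
cat > lk.py <<'E'
from h import *
import sys
c=shot("scene");cv2.imwrite(f"pics/{sys.argv[1]}.png",cv2.resize(c["frame"][int(sys.argv[2]):int(sys.argv[3]),int(sys.argv[4]):int(sys.argv[5])],None,fx=2.5,fy=2.5))
o=bot.get_obs();print(o["time"],o["ee_pos"],o["opening"],o["wrist_force"])
E
python3 lk.py lift 130 340 180 480
python3 -c "
from h import *
c=np.load('top.npy',allow_pickle=True).item()"
```

```text
15.8 [0.50104726 0.25705772 0.07052198] 0.03457322389144853 [-0.46023462  0.49904236 -2.94042509]
```

View pics/lift.png

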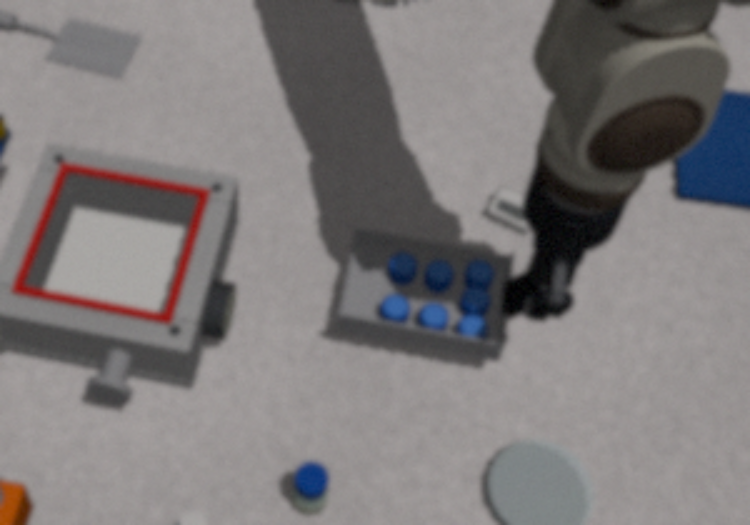

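The tray is lifted level with all seven caps in it. The chamber sits at about (110,240) in this crop and is clear. Next I'll carry the tray over slowly.

Request:
apply_moves([
  [-0.02, 0, 0, 0, -1],
  [-0.045, 0, 0, 0, -1],
  [-0.07, 0.002, 0.01, 0, -1],
  [-0.09, 0.005, 0.025, 0, -1],
  [-0.095, 0.01, 0.045, 0, -1],
  [-0.095, 0.015, 0.07, 0, -1],
  [-0.095, 0.018, 0.095, 0, -1],
  [-0.095, 0.021, 0.12, 0, -1],
  [-0.095, 0.021, 0.145, 0, -1],
  [-0.095, 0.021, 0.165, 0, -1],
  [-0.095, 0.021, 0.18, 0, -1],
  [-0.095, 0.021, 0.19, 0, -1],
])

```text
time: 17.0
ee_pos: [0.5381, 0.0692, 0.1666]
tcp_rot: [65.0, 89.3, -19.8]
wrist_force: [0.4, -0.0, -2.8]
opening: 0.0343
```

```bash
cat > tl.py <<'E'
from h import *
import sys
C=np.array([.555,-.1225]);a=np.radians(4.15);RC=np.array([[np.cos(a),-np.sin(a)],[np.sin(a),np.cos(a)]])
# TCP in chamber coords and tray profile from both cams along centre lines
o=bot.get_obs();e=o["ee_pos"];print("t",o["time"],"tcp chamber",((e[:2]-C)@RC).round(4),e[2].round(4),"F",o["wrist_force"].round(1),"open",o["opening"].round(4))
for n in("top","scene"):
    c=shot(n);W=cloud(c);hsv=cv2.cvtColor(c["frame"],cv2.COLOR_BGR2HSV)
    L=(W[...,:2]-C)@RC
    print(n,"caps",[(*np.round((np.array(x[:2])-C)@RC,3),x[2]) for x in caps(c,W,.012,.25) if x[0]>.4 and -.2<x[1]<.35])
    m=(abs(L[...,0])<.055)&(L[...,1]<.19)&(W[...,2]>.085)&(W[...,2]<.26)&(hsv[...,1]<80)&(hsv[...,2]>35)
    for y in np.arange(-.06,.19,.02):
        k=m&(abs(L[...,1]-y)<.01)
        if k.sum()>5: print("  y",y.round(2),"z",np.percentile(W[k][:,2],[2,50,98]).round(3),"x",np.percentile(L[k][:,0],[2,98]).round(3))
cv2.imwrite(f"pics/{sys.argv[1]}.png",cv2.resize(c["frame"][100:330,80:420],None,fx=2.2,fy=2.2))
E
python3 tl.py over
```

```text
Traceback (most recent call last):
  File "tl.py", line 5, in <module>
    o=bot.get_obs();e=o["ee_pos"];print("t",o["time"],"tcp chamber",((e[:2]-C)@RC).round(4),e[2].round(4),"F",o["wrist_force"].round(1),"open",o["opening"].round(4))
                                                                                                                                               ^^^^^^^^^^^^^^^^^^
AttributeError: 'float' object has no attribute 'round'
```

```bash
sed -i 's/o\["opening"\].round(4)/round(o["opening"],4)/' tl.py; python3 tl.py over
```

```text
t 17.0 tcp chamber [-0.003   0.1924] 0.1666 F [ 0.4 -0.  -2.8] open 0.0343
top caps [(np.float64(0.304), np.float64(-0.089), np.float64(0.102)), (np.float64(0.304), np.float64(-0.059), np.float64(0.103)), (np.float64(0.303), np.float64(-0.031), np.float64(0.102)), (np.float64(0.282), np.float64(-0.09), np.float64(0.102)), (np.float64(0.315), np.float64(0.113), np.float64(0.049)), (np.float64(0.275), np.float64(-0.06), np.float64(0.102)), (np.float64(0.278), np.float64(-0.033), np.float64(0.102)), (np.float64(0.311), np.float64(0.324), np.float64(0.051)), (np.float64(0.252), np.float64(-0.09), np.float64(0.101)), (np.float64(0.248), np.float64(-0.062), np.float64(0.103)), (np.float64(0.251), np.float64(-0.033), np.float64(0.103)), (np.float64(0.275), np.float64(0.32), np.float64(0.049)), (np.float64(0.026), np.float64(0.138), np.float64(0.146)), (np.float64(0.022), np.float64(0.107), np.float64(0.145)), (np.float64(0.02), np.float64(0.073), np.float64(0.145)), (np.float64(-0.003), np.float64(0.138), np.float64(0.145)), (np.float64(-0.024), np.float64(0.107), np.float64(0.144)), (np.fl
[... 1610 characters left out ...]
0.203), np.float64(0.048)), (np.float64(0.283), np.float64(0.298), np.float64(0.049)), (np.float64(0.3), np.float64(0.233), np.float64(0.049)), (np.float64(0.305), np.float64(0.264), np.float64(0.049)), (np.float64(0.31), np.float64(0.294), np.float64(0.049))]
  y 0.02 z [0.126 0.134 0.151] x [-0.049  0.047]
  y 0.04 z [0.124 0.13  0.153] x [-0.048  0.047]
  y 0.06 z [0.122 0.128 0.153] x [-0.048  0.047]
  y 0.08 z [0.122 0.129 0.153] x [-0.049  0.047]
  y 0.1 z [0.122 0.136 0.153] x [-0.049  0.047]
  y 0.12 z [0.122 0.127 0.152] x [-0.049  0.047]
  y 0.14 z [0.124 0.144 0.153] x [-0.05   0.047]
  y 0.16 z [0.122 0.132 0.158] x [-0.049  0.047]
  y 0.18 z [0.146 0.18  0.259] x [-0.018  0.045]
```

View pics/over.png

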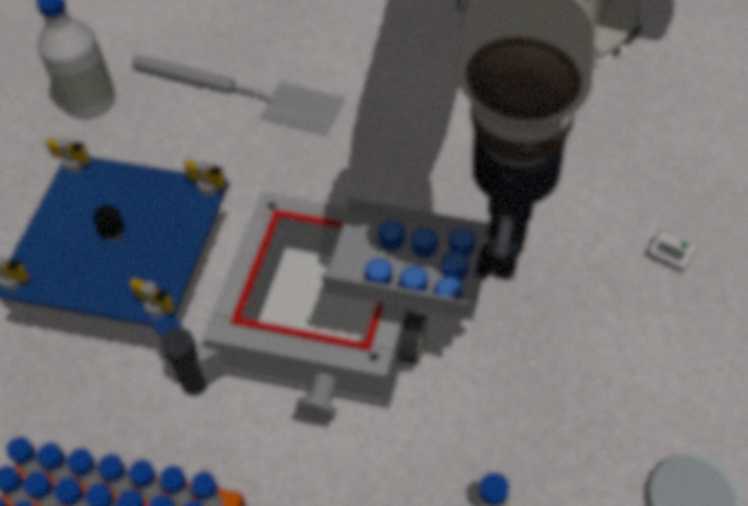

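The tray hangs level over the chamber's left wall and is centred to about 2 mm. I'll lower it to just above the rim, then ease the grip so it can pivot.

Request:
apply_moves([
  [0.02, 0, 0.004, 0, -1],
  [0.036, 0, 0.004, 0, -1],
  [0.036, 0, 0.004, 0, -1],
])

```text
time: 17.4
ee_pos: [0.5378, 0.0658, 0.1284]
tcp_rot: [56.6, 89.5, -28.2]
wrist_force: [-0.5, -1.0, -2.3]
opening: 0.0347
```

Request:
apply_moves([
  [0, 0, 0, 0, -1],
  [0, 0, 0, 0, -1],
  [0, 0, 0, 0, -1],
], newtons=20)

```text
time: 17.7
ee_pos: [0.5382, 0.0662, 0.1293]
tcp_rot: [60.5, 89.4, -24.3]
wrist_force: [-0.2, -0.4, -2.8]
opening: 0.0345
```

```bash
sed -i 's/caps(c,W,.012,.25) if x\[0\]>.4 and -.2<x\[1\]<.35/caps(c,W,.012,.25) if abs(x[0]-.545)<.1 and -.2<x[1]<.2/; s/\*np.round((np.array(x\[:2\])-C)@RC,3),x\[2\]/*[float(round(v,3)) for v in (np.array(x[:2])-C)@RC],float(x[2])/' tl.py; python3 tl.py over2
```

```text
t 17.7 tcp chamber [-0.0031  0.1894] 0.1293 F [-0.2 -0.4 -2.8] open 0.0345
top caps [(0.026, 0.134, 0.108), (0.021, 0.07, 0.107), (0.022, 0.105, 0.107), (-0.002, 0.134, 0.108), (-0.025, 0.104, 0.108), (-0.026, 0.07, 0.107), (-0.033, 0.134, 0.109)]
  y 0.02 z [0.092 0.097 0.117] x [-0.05   0.044]
  y 0.04 z [0.087 0.093 0.116] x [-0.05   0.045]
  y 0.06 z [0.086 0.09  0.118] x [-0.05   0.044]
  y 0.08 z [0.086 0.09  0.118] x [-0.05   0.045]
  y 0.1 z [0.086 0.091 0.12 ] x [-0.05   0.044]
  y 0.12 z [0.086 0.091 0.118] x [-0.05   0.044]
  y 0.14 z [0.085 0.099 0.118] x [-0.05   0.044]
scene caps [(-0.027, 0.071, 0.105), (-0.025, 0.105, 0.106), (0.016, 0.072, 0.105), (0.016, 0.107, 0.105)]
  y 0.02 z [0.089 0.096 0.115] x [-0.049  0.047]
  y 0.04 z [0.086 0.092 0.115] x [-0.049  0.047]
  y 0.06 z [0.085 0.093 0.115] x [-0.049  0.047]
  y 0.08 z [0.085 0.09  0.114] x [-0.049  0.047]
  y 0.1 z [0.086 0.1   0.116] x [-0.049  0.047]
  y 0.12 z [0.085 0.089 0.115] x [-0.05   0.047]
  y 0.14 z [0.088 0.107 0.117] x [-0.049  0.047]
  y 0.16 z [0.085 0.096 0.121] x [-0.049  0.047]
  y 0.18 z [0.114 0.228 0.241] x [0.013 0.052]
```

The 20 N grip holds the tray against gravity, so it won't pivot in the hand. Instead I'll move forward until the tray's balance point is past the inner rim. Then I'll let it tip into the cavity between loosely opened fingers and re-grip it tilted.

Request:
apply_moves([
  [0, 0, 0, 0, -1],
  [0, 0, 0.01, 0, -1],
  [0, 0.001, 0.025, 0, -1],
  [0, 0.001, 0.04, 0, -1],
  [0, 0.002, 0.055, 0, -1],
  [0, 0.002, 0.065, 0, -1],
  [0, 0.002, 0.072, 0, -1],
  [0.002, 0.002, 0.072, 0, -1],
  [0.004, 0.002, 0.072, 0, -1],
], newtons=110)

```text
time: 18.7
ee_pos: [0.5467, -0.0056, 0.1253]
tcp_rot: [60.7, 89.4, -24.1]
wrist_force: [0.2, 0.0, -3.5]
opening: 0.0347
```

```bash
python3 tl.py over3
```

```text
t 18.7 tcp chamber [0.0002 0.1172] 0.1253 F [ 0.2  0.  -3.5] open 0.0347
top caps [(0.023, -0.002, 0.103), (0.024, 0.03, 0.104), (-0.023, -0.002, 0.103), (-0.023, 0.033, 0.103)]
  y -0.06 z [0.09  0.096 0.114] x [-0.045  0.048]
  y -0.04 z [0.086 0.092 0.113] x [-0.047  0.047]
  y -0.02 z [0.085 0.088 0.114] x [-0.047  0.048]
  y 0.0 z [0.085 0.089 0.115] x [-0.047  0.048]
  y 0.02 z [0.085 0.088 0.116] x [-0.047  0.047]
  y 0.04 z [0.085 0.089 0.115] x [-0.047  0.012]
scene caps [(-0.027, -0.001, 0.101), (-0.027, 0.034, 0.101), (-0.03, 0.07, 0.101), (0.01, 0.07, 0.101), (0.025, -0.0, 0.101), (0.019, 0.036, 0.101)]
  y -0.06 z [0.088 0.091 0.101] x [-0.044  0.048]
  y -0.04 z [0.085 0.09  0.111] x [-0.046  0.05 ]
  y -0.02 z [0.085 0.094 0.112] x [-0.046  0.051]
  y 0.0 z [0.086 0.099 0.111] x [-0.046  0.05 ]
  y 0.02 z [0.086 0.099 0.111] x [-0.046  0.05 ]
  y 0.04 z [0.085 0.098 0.112] x [-0.047  0.05 ]
  y 0.06 z [0.085 0.1   0.112] x [-0.047  0.05 ]
  y 0.08 z [0.085 0.101 0.251] x [-0.047  0.051]
  y 0.1 z [0.088 0.113 0.259] x [0.015 0.05 ]
  y 0.12 z [0.129 0.228 0.239] x [0.006 0.053]
  y 0.14 z [0.163 0.177 0.258] x [-0.013  0.043]
  y 0.16 z [0.255 0.257 0.258] x [0.003 0.017]
```

Request:
apply_moves([
  [0.001, 0, 0, 0, -1],
  [0.001, 0, 0, 0, 0.1],
  [0.001, 0, 0, 0, 0.15],
  [0.001, 0, 0, 0, 0.15],
  [0.001, 0, 0, 0, 0.15],
  [0.001, 0, 0, 0, 0.15],
], newtons=30)

```text
time: 19.4
ee_pos: [0.5465, -0.0051, 0.1241]
tcp_rot: [59.4, 89.4, -25.4]
wrist_force: [0.5, -0.6, -0.9]
opening: 0.0493
```

```bash
python3 tl.py tip1
```

```text
t 19.4 tcp chamber [0.     0.1177] 0.1241 F [ 0.5 -0.6 -0.9] open 0.0493
top caps [(0.014, 0.009, 0.069), (-0.021, 0.006, 0.064), (-0.023, -0.019, 0.053), (-0.03, 0.029, 0.078)]
  y 0.02 z [0.085 0.087 0.09 ] x [-0.046  0.047]
  y 0.04 z [0.085 0.091 0.1  ] x [-0.047  0.031]
scene caps [(-0.03, 0.03, 0.076)]
  y 0.04 z [0.085 0.09  0.099] x [-0.047  0.05 ]
  y 0.06 z [0.085 0.098 0.112] x [0.011 0.051]
  y 0.08 z [0.088 0.104 0.18 ] x [-0.044  0.05 ]
  y 0.1 z [0.086 0.217 0.26 ] x [0.012 0.047]
  y 0.12 z [0.128 0.228 0.238] x [-0.026  0.053]
  y 0.14 z [0.173 0.216 0.259] x [0.009 0.051]
  y 0.16 z [0.253 0.258 0.26 ] x [0.003 0.018]
```

View pics/tip1.png

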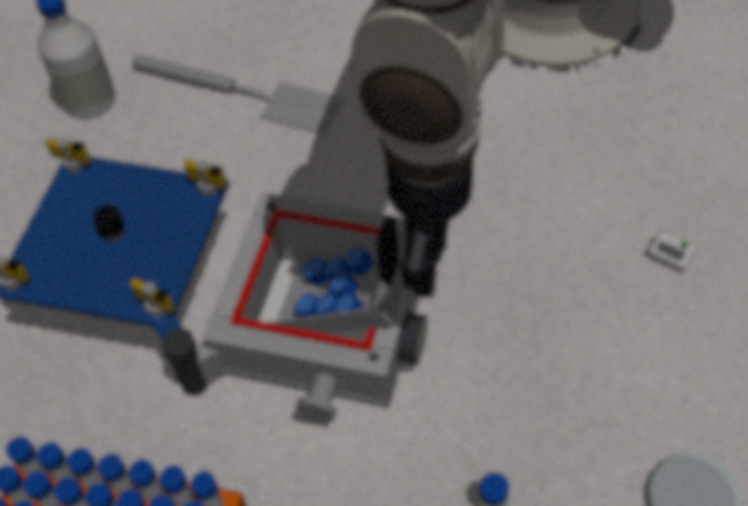

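The tray has tipped nose-down into the cavity with all seven caps still inside, clustered around (335,285). Its black handle is at about (388,245), now forward of the fingers. I'll locate the handle to re-grip it.

```bash
cat > hd.py <<'E'
from h import *
C=np.array([.555,-.1225]);a=np.radians(4.15);RC=np.array([[np.cos(a),-np.sin(a)],[np.sin(a),np.cos(a)]])
for n in("scene","top"):
    c=shot(n);W=cloud(c);v=c["frame"].max(-1);L=(W[...,:2]-C)@RC
    m=(v<60)&(abs(L[...,0])<.03)&(L[...,1]>.0)&(L[...,1]<.14)&(W[...,2]>.09)&(W[...,2]<.26)
    for y in np.arange(.01,.14,.01):
        k=m&(abs(L[...,1]-y)<.005)
        if k.sum()>2: print(n,"y",y.round(3),"z",np.percentile(W[k][:,2],[2,50,98]).round(3),"x",np.percentile(L[k][:,0],[2,98]).round(3),k.sum())
    # tray floor plane (grey inside cavity)
    hsv=cv2.cvtColor(c["frame"],cv2.COLOR_BGR2HSV)
    k=(abs(L[...,0])<.04)&(L[...,1]>-.06)&(L[...,1]<.065)&(W[...,2]>.02)&(W[...,2]<.12)&(hsv[...,1]>110)&(hsv[...,0]>95)&(hsv[...,0]<125)
    if k.sum()>30: p=np.polyfit(L[k][:,1],W[k][:,2],1);print("cap slope deg",np.degrees(np.arctan(p[0])),k.sum())
    k=(abs(abs(L[...,0])-.047)<.004)&(L[...,1]>-.06)&(L[...,1]<.09)&(W[...,2]>.03)&(W[...,2]<.14)&(hsv[...,1]<60)
    for y in np.arange(-.05,.09,.02):
        q=k&(abs(L[...,1]-y)<.01)
        if q.sum()>3: print("  wall y",y.round(2),np.percentile(W[q][:,2],[50,95]).round(3))
E
python3 hd.py
```

```text
scene y 0.07 z [0.123 0.178 0.181] x [-0.013  0.021] 63
scene y 0.08 z [0.099 0.146 0.182] x [-0.027  0.024] 229
scene y 0.09 z [0.091 0.094 0.099] x [-0.002  0.029] 37
scene y 0.1 z [0.197 0.215 0.228] x [0.017 0.029] 33
scene y 0.11 z [0.138 0.197 0.201] x [-0.019  0.029] 7
scene y 0.12 z [0.15  0.194 0.197] x [-0.011  0.03 ] 16
scene y 0.13 z [0.189 0.211 0.235] x [0.015 0.029] 69
cap slope deg 25.67369537350699 612
  wall y -0.05 [0.04  0.046]
  wall y -0.03 [0.048 0.056]
  wall y -0.01 [0.058 0.068]
  wall y 0.01 [0.066 0.079]
  wall y 0.03 [0.077 0.091]
  wall y 0.05 [0.083 0.099]
  wall y 0.07 [0.099 0.116]
  wall y 0.09 [0.093 0.108]
cap slope deg 26.841079672932008 511
  wall y -0.05 [0.042 0.051]
  wall y -0.03 [0.05  0.058]
  wall y -0.01 [0.051 0.069]
  wall y 0.01 [0.067 0.082]
  wall y 0.03 [0.076 0.092]
  wall y 0.05 [0.088 0.098]
```

Request:
apply_moves([
  [-0.008, 0, 0, 0, 0.15],
  [-0.008, 0.001, 0.02, 0, 0.15],
  [-0.008, 0.001, 0.035, 0, 0.15],
  [-0.008, 0.001, 0.035, 0, 0.15],
  [-0.008, 0.001, 0.035, 0, -1],
  [-0.008, 0.001, 0.035, 0, -1],
  [-0.008, 0.001, 0.035, 0, -1],
], newtons=20)

```text
time: 20.3
ee_pos: [0.5505, -0.04, 0.1322]
tcp_rot: [54.1, 89.4, -30.7]
wrist_force: [1.2, -3.0, 0.2]
opening: 0.036
```

Request:
apply_moves([
  [-0.01, 0, 0.01, 0, -1],
  [-0.019, 0, 0.02, 0, -1],
  [-0.027, 0, 0.031, 0, -1],
  [-0.035, 0, 0.042, 0, -1],
  [-0.042, 0, 0.054, 0, -1],
  [-0.048, 0, 0.066, 0, -1],
  [-0.052, 0, 0.076, 0, -1],
  [-0.055, 0, 0.085, 0, -1],
  [-0.055, 0, 0.085, 0, -1],
])

```text
time: 21.2
ee_pos: [0.5579, -0.1256, 0.1878]
tcp_rot: [52.2, 89.4, -32.6]
wrist_force: [0.2, 0.2, -3.0]
opening: 0.0358
```

```bash
python3 hd.py;python3 lk.py tip2 100 330 80 420
```

```text
scene y 0.01 z [0.177 0.192 0.259] x [-0.02   0.029] 196
scene y 0.02 z [0.173 0.175 0.179] x [-0.013  0.018] 24
cap slope deg 49.795461880316445 201
  wall y -0.03 [0.076 0.108]
  wall y -0.01 [0.116 0.136]
  wall y 0.01 [0.126 0.138]
  wall y 0.07 [0.073 0.076]
  wall y 0.09 [0.074 0.077]
  wall y 0.07 [0.076 0.08 ]
  wall y 0.09 [0.075 0.079]
21.35 [ 0.55768966 -0.12436032  0.18724943] 0.035788203682707964 [-0.11238117  0.75880957 -3.35798357]
```

View pics/tip2.png

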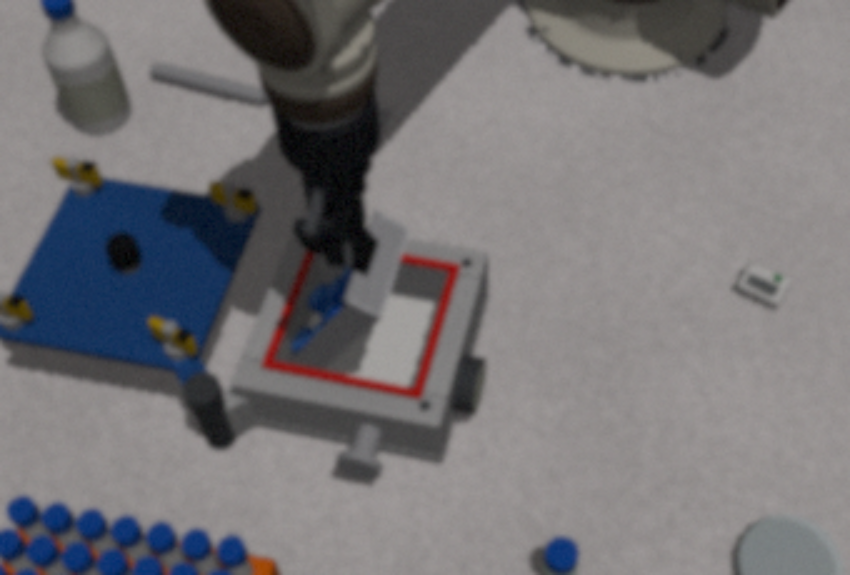

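The tray now tilts about 57° with its lip in the far corner, and the blue caps at (325,300) are sliding toward the lip. I'll firm the grip and draw the tray back and up so the caps pour out.

Request:
apply_moves([
  [0, 0, 0, 0, -1],
  [0, 0, 0, 0, -1],
  [-0.01, 0, -0.01, 0, -1],
  [-0.02, 0, -0.03, 0, -1],
  [-0.025, 0, -0.05, 0, -1],
  [-0.035, 0, -0.055, 0, -1],
  [-0.045, 0, -0.055, 0, -1],
  [-0.055, 0, -0.055, 0, -1],
  [-0.055, 0, -0.055, 0, -1],
], newtons=110)

```text
time: 22.25
ee_pos: [0.5528, -0.0699, 0.2439]
tcp_rot: [55.7, 89.3, -29.1]
wrist_force: [0.7, -0.5, -0.6]
opening: 0.0343
```

```bash
python3 hd.py;python3 lk.py tip3 100 330 80 420
```

```text
scene y 0.01 z [0.091 0.096 0.1  ] x [-0.029  0.002] 27
scene y 0.02 z [0.099 0.104 0.109] x [-0.029 -0.003] 32
scene y 0.03 z [0.11  0.113 0.119] x [-0.028 -0.009] 21
scene y 0.04 z [0.121 0.124 0.127] x [-0.016 -0.012] 4
scene y 0.06 z [0.232 0.249 0.259] x [-0.016  0.027] 100
scene y 0.07 z [0.229 0.236 0.245] x [-0.013  0.02 ] 88
cap slope deg -12.09793299331395 228
  wall y -0.01 [0.103 0.107]
  wall y 0.01 [0.113 0.134]
  wall y 0.03 [0.125 0.137]
  wall y 0.05 [0.136 0.14 ]
  wall y 0.07 [0.074 0.075]
  wall y 0.09 [0.073 0.075]
22.4 [ 0.55224327 -0.06982224  0.24158353] 0.03424044648044571 [ 0.34514319  0.02203378 -1.28096789]
```

View pics/tip3.png

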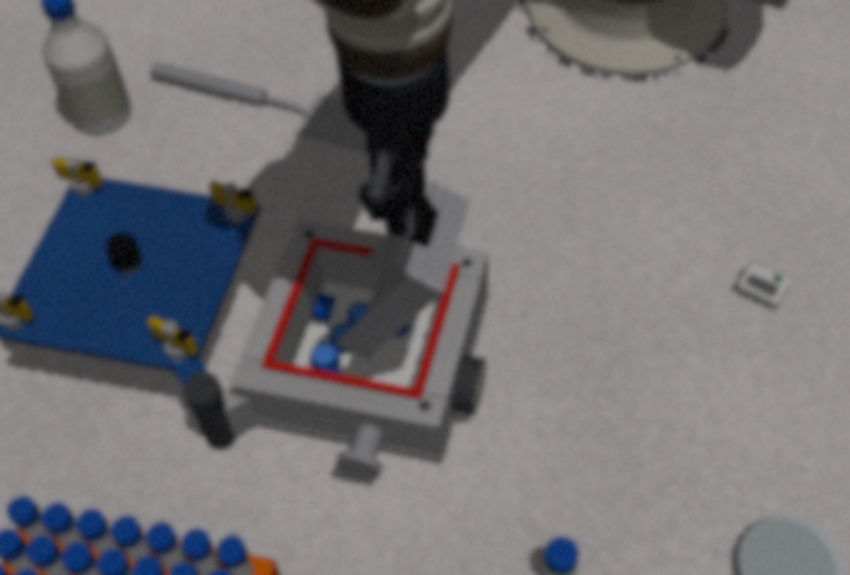

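The caps have poured into the cavity: blue at (325,305), (325,355) and under the tray. The weight on the wrist fell by about 1 N or more, and seven caps weigh about 1 N. I'll carry the empty tray back to the left, clear of the rim.

Request:
apply_moves([
  [-0.03, 0, 0, 0, -1],
  [-0.04, 0, -0.02, 0, -1],
  [-0.04, -0.005, -0.06, 0, -1],
  [-0.04, -0.01, -0.1, 0, -1],
  [-0.04, -0.015, -0.14, 0, -1],
  [-0.04, -0.02, -0.18, 0, -1],
  [-0.04, -0.027, -0.21, 0, -1],
  [-0.02, -0.027, -0.219, 0, -1],
  [0.02, -0.027, -0.219, 0, -1],
  [0.05, -0.027, -0.219, 0, -1],
  [0.06, -0.027, -0.219, 0, -1],
  [0.06, -0.027, -0.219, 0, -1],
])

```text
time: 23.6
ee_pos: [0.5053, 0.145, 0.1788]
tcp_rot: [31.2, 89.6, -53.7]
wrist_force: [0.5, -0.2, -1.2]
opening: 0.0345
```

```bash
cat > st.py <<'E'
from h import *
o=bot.get_obs();e=o["ee_pos"];print("t",o["time"],e.round(4),o["wrist_force"].round(1))
for n in("scene","top"):
    c=shot(n);W=cloud(c);hsv=cv2.cvtColor(c["frame"],cv2.COLOR_BGR2HSV)
    m=(abs(W[...,0]-.5)<.08)&(W[...,1]>.02)&(W[...,1]<.25)&(W[...,2]>.008)&(W[...,2]<.2)&(hsv[...,1]<80)
    for y in np.arange(.03,.25,.02):
        k=m&(abs(W[...,1]-y)<.01)
        if k.sum()>5: print(n,"y",y.round(2),"z",np.percentile(W[k][:,2],[2,50,98]).round(3),"x",np.percentile(W[k][:,0],[2,98]).round(3))
    print("caps",[x for x in caps(c,W,.012,.08) if abs(x[0]-.55)<.09 and -.21<x[1]<-.03])
E
python3 st.py
```

```text
t 23.6 [0.5053 0.145  0.1788] [ 0.5 -0.2 -1.2]
scene y 0.09 z [0.026 0.038 0.064] x [0.462 0.56 ]
scene y 0.11 z [0.027 0.044 0.09 ] x [0.462 0.558]
scene y 0.13 z [0.045 0.071 0.118] x [0.461 0.557]
scene y 0.15 z [0.077 0.103 0.194] x [0.473 0.555]
scene y 0.17 z [0.114 0.154 0.169] x [0.458 0.553]
scene y 0.19 z [0.141 0.149 0.154] x [0.465 0.552]
caps [(np.float64(0.5366), np.float64(-0.1742), np.float64(0.038), 64), (np.float64(0.5257), np.float64(-0.1041), np.float64(0.031), 78)]
top y 0.09 z [0.008 0.036 0.063] x [0.463 0.559]
top y 0.11 z [0.029 0.043 0.086] x [0.462 0.557]
top y 0.13 z [0.045 0.056 0.105] x [0.48  0.555]
caps [(np.float64(0.5325), np.float64(-0.1758), np.float64(0.041), 57), (np.float64(0.5225), np.float64(-0.1054), np.float64(0.033), 70)]
```

Request:
apply_moves([
  [0.012, 0, 0, 0, -1],
  [0.018, 0, -0.003, 0, -1],
  [0.025, 0, -0.018, 0, -1],
  [0.033, 0, -0.035, 0, -1],
  [0.042, 0, -0.048, 0, -1],
  [0.052, 0, -0.062, 0, -1],
  [0.064, 0, -0.074, 0, -1],
  [0.076, 0, -0.085, 0, -1],
  [0.09, 0, -0.095, 0, -1],
  [0.102, 0, -0.104, 0, -1],
  [0.115, 0, -0.111, 0, -1],
  [0.115, 0, -0.111, 0, -1],
], newtons=20)

```text
time: 24.9
ee_pos: [0.4967, 0.2568, 0.0645]
tcp_rot: [51.4, 89.5, -33.3]
wrist_force: [0.1, 0.6, 2.2]
opening: 0.0338
```

```bash
sed -i 's/<.25)&(W\[...,2\]>.008/<.33)\&(W[...,2]>.008/; s/arange(.03,.25/arange(.03,.33/' st.py; python3 st.py;python3 lk.py set 130 340 180 480
```

```text
t 24.9 [0.4967 0.2568 0.0645] [0.1 0.6 2.2]
scene y 0.09 z [0.009 0.011 0.028] x [0.468 0.519]
scene y 0.11 z [0.008 0.011 0.033] x [0.467 0.563]
scene y 0.13 z [0.008 0.011 0.036] x [0.464 0.562]
scene y 0.15 z [0.008 0.012 0.039] x [0.462 0.559]
scene y 0.17 z [0.01  0.015 0.041] x [0.46  0.556]
scene y 0.19 z [0.013 0.019 0.046] x [0.457 0.554]
scene y 0.21 z [0.017 0.022 0.05 ] x [0.456 0.552]
scene y 0.23 z [0.021 0.027 0.197] x [0.454 0.55 ]
scene y 0.25 z [0.026 0.127 0.194] x [0.478 0.562]
scene y 0.27 z [0.077 0.164 0.197] x [0.515 0.562]
scene y 0.29 z [0.194 0.197 0.199] x [0.515 0.525]
caps [(np.float64(0.537), np.float64(-0.1737), np.float64(0.039), 62), (np.float64(0.5254), np.float64(-0.1044), np.float64(0.031), 78)]
top y 0.09 z [0.008 0.012 0.031] x [0.467 0.539]
top y 0.11 z [0.008 0.012 0.034] x [0.466 0.561]
top y 0.13 z [0.008 0.012 0.04 ] x [0.463 0.558]
top y 0.15 z [0.008 0.014 0.041] x [0.461 0.557]
top y 0.17 z [0.01  0.017 0.043] x [0.459 0.554]
top y 0.19 z [0.013 0.02  0.05 ] x [0.456 0.551]
top y 0.21 z [0.017 0.024 0.053] x [0.455 0.549]
top y 0.23 z [0.021 0.028 0.072] x [0.453 0.547]
top y 0.25 z [0.027 0.128 0.171] x [0.473 0.561]
caps [(np.float64(0.5325), np.float64(-0.1758), np.float64(0.042), 57), (np.float64(0.5225), np.float64(-0.1055), np.float64(0.033), 70)]
25.05 [0.49714102 0.25565422 0.06583202] 0.034164871319866626 [-0.03616247 -0.13420276 -1.81067805]
```

View pics/set.png

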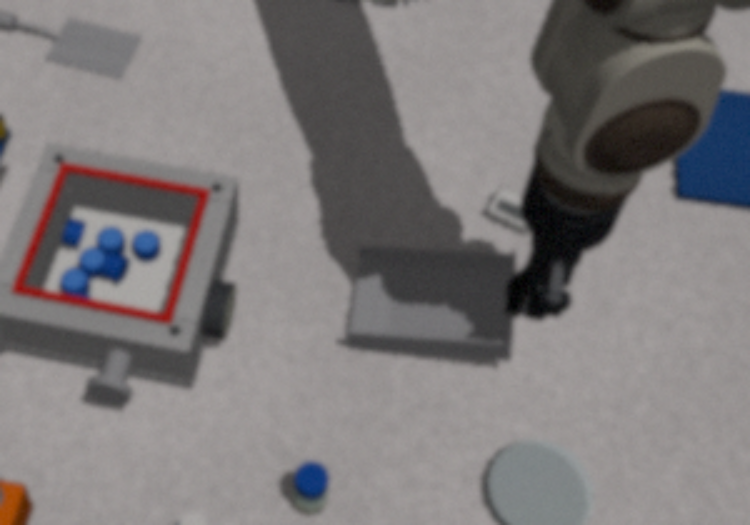

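The tray is empty and at about 11°. In the cavity I count about seven caps, at (72,232), (112,240), (146,244), (93,262), (117,265), (75,282) and one partly hidden at (75,297). I'll finish the lowering, release and rise.

Request:
apply_moves([
  [0.01, 0, -0.003, 0, -1],
  [0.018, 0, -0.005, 0, -1],
  [0.024, 0, -0.006, 0, -1],
  [0.024, 0, -0.006, 0, -1],
  [0.024, 0, -0.006, 0, 0.2],
  [0.024, 0, -0.006, 0, 0.5],
  [0.024, 0, -0.006, 0, 0.7],
  [-0.03, 0, -0.006, 0, 0.8],
  [-0.08, 0, -0.006, 0, 0.8],
  [-0.13, 0, -0.006, 0, 0.8],
  [-0.15, 0, 0.05, 0, 0.8],
  [-0.15, 0, 0.1, 0, 0.8],
])

```text
time: 26.25
ee_pos: [0.5049, 0.1671, 0.2189]
tcp_rot: [70.4, 89.3, -14.3]
wrist_force: [0.7, -0.5, -0.1]
opening: 0.0769
```

```bash
python3 st.py; python3 - <<'E'
from h import *
P=np.array([.6737,-.2252]);o=[]
for n in("top","scene"):
    c=shot(n);W=cloud(c)
    k=(W[...,2]>.112)&(W[...,2]<.13)&(np.hypot(W[...,0]-.574,W[...,1]+.343)<.035)&(c["frame"].max(-1)<70)
    p=W[k].mean(0);print(n,"knob",p.round(4),k.sum())
    q=(W[...,2]>.06)&(np.hypot(W[...,0]-P[0],W[...,1]-P[1])<.03)&(c["frame"].max(-1)<90);print("post",W[q].mean(0).round(4),W[q].max(0).round(3),W[q].min(0).round(3))
c=shot("top");f=c["frame"];cv2.imwrite("pics/cov.png",cv2.resize(f[120:230,265:455],None,fx=4,fy=4,interpolation=cv2.INTER_CUBIC))
E
```

```text
t 26.25 [0.5049 0.1671 0.2189] [ 0.7 -0.5 -0.1]
scene y 0.09 z [0.008 0.011 0.029] x [0.468 0.545]
scene y 0.11 z [0.008 0.011 0.03 ] x [0.465 0.563]
scene y 0.13 z [0.008 0.02  0.031] x [0.464 0.562]
scene y 0.15 z [0.008 0.022 0.03 ] x [0.461 0.56 ]
scene y 0.17 z [0.01  0.021 0.03 ] x [0.459 0.558]
scene y 0.19 z [0.009 0.021 0.03 ] x [0.458 0.555]
scene y 0.21 z [0.009 0.021 0.03 ] x [0.455 0.553]
scene y 0.23 z [0.009 0.026 0.036] x [0.453 0.551]
scene y 0.25 z [0.013 0.041 0.071] x [0.482 0.548]
scene y 0.27 z [0.057 0.082 0.088] x [0.481 0.516]
caps [(np.float64(0.5364), np.float64(-0.1733), np.float64(0.039), 64), (np.float64(0.5251), np.float64(-0.1042), np.float64(0.031), 77)]
top y 0.09 z [0.008 0.012 0.028] x [0.467 0.571]
top y 0.11 z [0.008 0.011 0.033] x [0.466 0.561]
top y 0.13 z [0.008 0.014 0.034] x [0.463 0.559]
top y 0.15 z [0.008 0.013 0.036] x [0.463 0.566]
caps [(np.float64(0.5324), np.float64(-0.1757), np.float64(0.041), 57), (np.float64(0.5227), np.float64(-0.1057), np.float64(0.033), 70)]
top knob [ 0.5739 -0.3442  0.1207] 92
post [ 0.67   -0.2264  0.0899] [ 0.689 -0.209  0.129] [ 0.648 -0.247  0.061]
scene knob [ 0.5769 -0.3424  0.1189] 113
post [ 0.6734 -0.2255  0.0877] [ 0.693 -0.2    0.126] [ 0.647 -0.253  0.06 ]
```

View pics/cov.png

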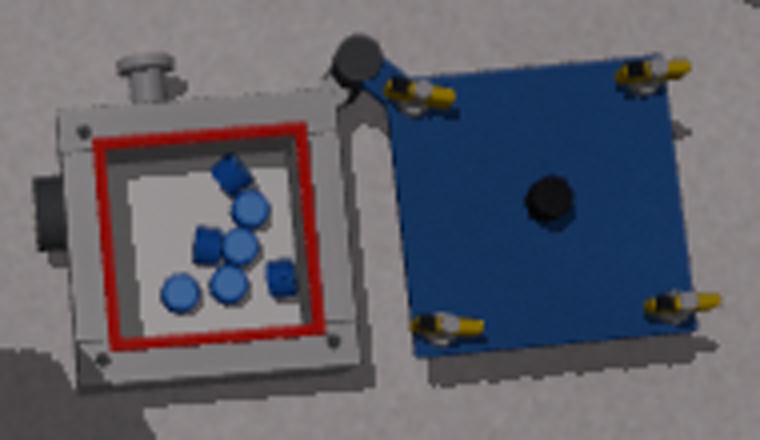

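All seven caps show inside the cavity below the rim, and the tray sits flat on the bench. The cover knob is at (550,200) in the crop. Next I'll go to the knob.

```bash
python3 -c "
from h import *
tool((.5755,-.343,.17),140)"
```

```text
pose [0.504  0.1667 0.2154] jaw 5.1 q6 103.4 -> shift [0.0483 0.0254 0.5138] roll 0.787 open 0.0768
```

Request:
apply_moves([
  [0.0, 0.025, 0.514, -1.7, 0.6],
  [0.0, 0.025, 0.514, -1.7, 0.6],
  [0.0, 0.025, 0.514, -1.7, 0.6],
  [0.0, 0.025, 0.514, -1.7, 0.6],
  [0.0, 0.025, 0.514, -1.7, 0.6],
  [0.0, 0.025, 0.514, -1.7, 0.6],
  [0.0, 0.025, 0.514, -1.7, 0.6],
  [0.0, 0.025, 0.514, -1.7, 0.6],
  [0.0, 0.025, 0.514, -1.7, 0.6],
  [0.0, 0.025, 0.514, -1.7, 0.6],
  [0.0, 0.025, 0.514, -1.7, 0.6],
  [0.0, 0.025, 0.514, -1.7, 0.6],
])

```text
time: 27.7
ee_pos: [0.5752, -0.347, 0.2144]
tcp_rot: [-52.3, 89.7, -39.8]
wrist_force: [0.9, 0.7, -0.4]
opening: 0.0682
```

```bash
python3 -c "
from h import *
tool((.5755,-.343,.16),140)"
```

```text
pose [ 0.5752 -0.347   0.2144] jaw 102.5 q6 -43.6 -> shift [0.0544 0.004  0.001 ] roll -0.654 open 0.0682
```

Request:
apply_moves([
  [0.05, 0.004, 0.001, -0.654, 0.2],
  [0.05, 0.004, 0.001, -0.654, 0.2],
  [0.05, 0.004, 0.001, -0.654, 0.2],
  [0.05, 0.004, 0.001, -0.654, 0.2],
  [0.05, 0.004, 0.001, -0.654, 0.2],
  [0.09, 0.004, 0.001, -0.654, 0.2],
  [0.115, 0.004, 0.001, -0.654, 0.2],
  [0.119, 0.004, 0.001, -0.654, 0.2],
  [0.119, 0.004, 0.001, -0.654, 0.0],
  [0.119, 0.004, 0.001, -0.654, -1],
  [0.119, 0.004, 0.001, -0.654, -1],
  [0.119, 0.004, 0.001, -0.654, -1],
], newtons=25)

```text
time: 28.9
ee_pos: [0.5767, -0.3431, 0.0971]
tcp_rot: [-80.8, 89.6, -30.7]
wrist_force: [1.3, 3.3, 4.4]
opening: 0.0272
```

```bash
python3 - <<'E'
from h import *
o=bot.get_obs();print(o["ee_pos"].round(4),o["wrist_force"].round(1),o["opening"])
R=Ro.from_euler('xyz',o["tcp_rot"],degrees=True).as_matrix()
K=o["ee_pos"][:2];e=np.array([.555,-.1225]);a=np.radians(4.15)
P=e+np.array([[np.cos(a),-np.sin(a)],[np.sin(a),np.cos(a)]])@[.111,-.111]
r0=K-P;r1=e-P;t0=np.arctan2(r0[1],r0[0])%6.283;t1=np.arctan2(r1[1],r1[0])
print("P",P,"r",np.hypot(*r0),np.hypot(*r1),"swing",t0-t1)
tot=t0-t1
for i in range(1,14):
    t=t0-tot*i/13; r=np.hypot(*r0)+(np.hypot(*r1)-np.hypot(*r0))*i/13
    X=P+r*np.array([np.cos(t),np.sin(t)]);s=R.T@np.r_[X-K,0]
    print(i,s.round(3).tolist(),"roll",round(tot*i/13,3))
E
```

```text
[ 0.5767 -0.3431  0.0971] [1.3 3.3 4.4] 0.027162961636533773
P [ 0.67374179 -0.22517613] r 0.1527778670533106 0.15697770542341355 swing 1.5950572358885342
1 [-0.0, 0.019, 0.001] roll 0.123
2 [-0.0, 0.037, 0.004] roll 0.245
3 [-0.0, 0.055, 0.009] roll 0.368
4 [-0.001, 0.073, 0.016] roll 0.491
5 [-0.001, 0.089, 0.026] roll 0.613
6 [-0.001, 0.104, 0.037] roll 0.736
7 [-0.001, 0.118, 0.05] roll 0.859
8 [-0.001, 0.13, 0.065] roll 0.982
9 [-0.001, 0.14, 0.082] roll 1.104
10 [-0.001, 0.148, 0.099] roll 1.227
11 [-0.001, 0.154, 0.117] roll 1.35
12 [-0.001, 0.157, 0.136] roll 1.472
13 [-0.001, 0.158, 0.155] roll 1.595
```

Request:
apply_moves([
  [-0.001, 0.019, 0.001, 0.123, -1],
  [-0.001, 0.037, 0.004, 0.245, -1],
  [-0.001, 0.055, 0.009, 0.368, -1],
  [-0.001, 0.073, 0.016, 0.491, -1],
  [-0.001, 0.089, 0.026, 0.613, -1],
  [-0.001, 0.104, 0.037, 0.736, -1],
  [-0.001, 0.118, 0.05, 0.859, -1],
  [-0.001, 0.13, 0.065, 0.982, -1],
  [-0.001, 0.14, 0.082, 1.104, -1],
  [-0.001, 0.148, 0.099, 1.227, -1],
  [-0.001, 0.154, 0.117, 1.35, -1],
  [-0.001, 0.157, 0.136, 1.472, -1],
])

```text
time: 30.1
ee_pos: [0.5458, -0.1392, 0.0973]
tcp_rot: [-1.7, 89.2, -36.4]
wrist_force: [15.0, -13.5, -13.1]
opening: 0.0266
```

```bash
cat > cv.py <<'E'
from h import *
tool((.555,-.1225,.095),49);o=bot.get_obs();print(o["time"],o["wrist_force"].round(1))
for n in("top","scene"):
    c=shot(n);W=cloud(c);hsv=cv2.cvtColor(c["frame"],cv2.COLOR_BGR2HSV)
    blue=(hsv[...,0]>95)&(hsv[...,0]<125)&(hsv[...,1]>110)&(abs(W[...,2]-.087)<.008)&(W[...,1]<.1)&(W[...,0]<.68)
    print(n,"cover",rect(W[blue]))
E
python3 cv.py
```

```text
pose [ 0.5458 -0.1392  0.0973] jaw 55.4 q6 20.5 -> shift [ 0.0023  0.0189 -0.002 ] roll 0.111 open 0.0266
30.1 [ 15.  -13.5 -13.1]
top cover ((0.5437460327148438, -0.13889154052734376), (185.57467651367188, 189.15542602539062), 11.526251792907715)
scene cover ((0.5560556640625, -0.13803085327148437), (204.0020751953125, 197.1964874267578), 10.429793357849121)
```

Request:
apply_moves([
  [0, 0.01, 0.001, 0.06, -1],
  [0, 0.02, 0.002, 0.11, -1],
  [0, 0.025, 0.003, 0.11, -1],
  [0, 0.027, 0.004, 0.11, -1],
])

```text
time: 30.6
ee_pos: [0.5584, -0.1234, 0.097]
tcp_rot: [-59.5, 88.9, -100.6]
wrist_force: [-44.4, -33.0, 12.9]
opening: 0.0268
```

```bash
python3 cv.py
```

```text
pose [ 0.5584 -0.1234  0.097 ] jaw 48.9 q6 29.2 -> shift [ 0.002  -0.0016 -0.0032] roll -0.002 open 0.0268
30.6 [-44.4 -33.   12.9]
top cover ((0.5565506591796875, -0.1221055679321289), (188.2718505859375, 189.20025634765625), 4.2049880027771)
scene cover ((0.5655182495117187, -0.12595394897460938), (203.43905639648438, 200.54812622070312), 4.664694309234619)
```

Request:
apply_moves([
  [0, -0.002, 0, 0, -1],
  [0, -0.002, 0, 0, 0.2],
  [0, -0.002, 0, 0, 0.4],
  [0, -0.002, 0, 0, 0.6],
  [-0.05, -0.002, 0, 0, 0.6],
  [-0.1, -0.002, 0, 0, 0.6],
  [-0.12, 0.12, -0.24, 0, 0.6],
  [-0.12, 0.12, -0.24, 0, 0.6],
  [-0.12, 0.12, -0.24, 0, 0.6],
  [-0.12, 0.12, -0.24, 0, 0.6],
  [-0.12, 0.12, -0.24, 0, 0.6],
  [-0.12, 0.12, -0.24, 0, 0.6],
])

```text
time: 31.9
ee_pos: [0.4556, 0.1303, 0.2139]
tcp_rot: [-54.8, 89.1, -95.8]
wrist_force: [0.8, 0.3, 1.1]
opening: 0.0686
```

```bash
cat > sc.py <<'E'
from h import *
import sys
C=np.array([float(sys.argv[1]),float(sys.argv[2])]);a=np.radians(float(sys.argv[3]));RC=np.array([[np.cos(a),-np.sin(a)],[np.sin(a),np.cos(a)]])
S=dict(a=(-.078,.078),b=(-.078,-.078),c=(.078,-.078),d=(.078,.078))
for n in("top","scene"):
    c=shot(n);W=cloud(c);hsv=cv2.cvtColor(c["frame"],cv2.COLOR_BGR2HSV)
    ye=(hsv[...,0]>15)&(hsv[...,0]<35)&(hsv[...,1]>110)&(W[...,2]>.105)&(W[...,2]<.135)
    k=(W[...,2]>.114)&(W[...,2]<.128)&(np.hypot(*(W[...,:2]-C).transpose(2,0,1))<.03)&(c["frame"].max(-1)<70)
    print(n,"knob",W[k].mean(0).round(4),k.sum())
    for s,p in S.items():
        X=C+RC@np.array(p)
        m=(np.hypot(W[...,0]-X[0],W[...,1]-X[1])<.03)&(W[...,2]>.108)&(W[...,2]<.14)
        q=m&ye
        if m.sum()<8: print(s,"few");continue
        P=W[m][:,:2];mn=P.mean(0);w,v=np.linalg.eigh(np.cov((P-mn).T));d=v[:,1]
        e=(P-mn)@d
        print(s,"exp",X.round(4),"mean",((P.min(0)+P.max(0))/2).round(4),mn.round(4),"dir",(np.degrees(np.arctan2(d[1],d[0]))%180).round(1),"len",round(np.ptp(e),3),m.sum(),"rel dir",((np.degrees(np.arctan2(d[1],d[0]))-np.degrees(a))%180).round(1))
    cv2.imwrite(f"pics/sc_{n}_{sys.argv[4]}.png",cv2.resize(c["frame"][115:225,265:395] if n=="top" else c["frame"][140:300,100:290],None,fx=5 if n=="top" else 4,fy=5 if n=="top" else 4,interpolation=cv2.INTER_CUBIC))
o=bot.get_obs();print(o["time"],o["ee_pos"].round(3),o["opening"])
E
python3 sc.py .556 -.123 4.3 0
```

```text
top knob [ 0.5532 -0.1256  0.1217] 91
a exp [ 0.4724 -0.0511] mean [ 0.4679 -0.0559] [ 0.4673 -0.0559] dir 4.4 len 0.045 74 rel dir 0.1
b exp [ 0.4841 -0.2066] mean [ 0.4828 -0.2111] [ 0.4835 -0.2103] dir 2.7 len 0.044 85 rel dir 178.4
c exp [ 0.6396 -0.1949] mean [ 0.6376 -0.1947] [ 0.6372 -0.1945] dir 168.3 len 0.043 74 rel dir 164.0
d exp [ 0.6279 -0.0394] mean [ 0.622  -0.0405] [ 0.6217 -0.0403] dir 178.5 len 0.043 69 rel dir 174.2
scene knob [ 0.5556 -0.1244  0.1195] 118
a exp [ 0.4724 -0.0511] mean [ 0.4694 -0.055 ] [ 0.4736 -0.0544] dir 3.6 len 0.046 97 rel dir 179.3
b exp [ 0.4841 -0.2066] mean [ 0.4846 -0.2105] [ 0.4889 -0.2088] dir 3.0 len 0.046 112 rel dir 178.7
c exp [ 0.6396 -0.1949] mean [ 0.6406 -0.1952] [ 0.6423 -0.1935] dir 167.5 len 0.045 153 rel dir 163.2
d exp [ 0.6279 -0.0394] mean [ 0.6251 -0.0397] [ 0.628  -0.0385] dir 174.9 len 0.044 133 rel dir 170.6
32.0 [0.456 0.13  0.214] 0.06831375855164701
```

View pics/sc_top_0.png

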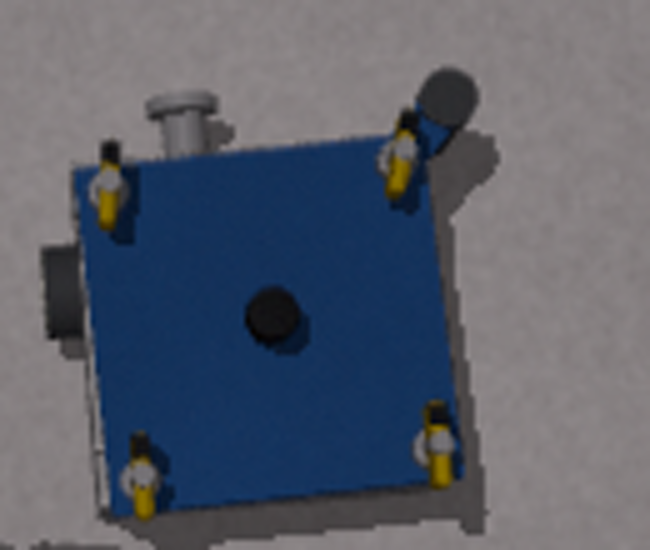

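The cover is shut to within about 0.03 rad. The four yellow wings are near (105,190) d, (400,155) c, (140,480) a and (435,450) b in the crop, each with its black mark on the far end. That puts the screw angles at roughly a 0, b 0, c 0.28 and d 0.1. I'll grip a, nudge the cover to its stop, and turn.

```bash
python3 -c "
from h import *
tool((.4687,-.0555,.15),94)"
```

```text
pose [0.4562 0.1296 0.2137] jaw 49.1 q6 57.3 -> shift [ 0.0667 -0.1309  0.13  ] roll -0.783 open 0.0683
```

Request:
apply_moves([
  [0.04, -0.131, 0.13, -0.783, -0.1],
  [0.04, -0.131, 0.13, -0.783, -0.1],
  [0.04, -0.131, 0.13, -0.783, -0.1],
  [0.04, -0.131, 0.13, -0.783, -0.1],
  [0.04, -0.131, 0.13, -0.783, -0.1],
  [0.06, -0.131, 0.13, -0.783, -0.15],
  [0.06, -0.131, 0.13, -0.783, -0.15],
], newtons=40)

```text
time: 32.7
ee_pos: [0.4679, -0.0566, 0.1547]
tcp_rot: [-109.2, 89.1, -105.3]
wrist_force: [0.2, -0.3, 0.9]
opening: 0.0362
```

```bash
python3 -c "
from h import *
tool((.4687,-.0555,.105),94);print(bot.get_obs()['tcp_rot'])"
```

```text
pose [ 0.4679 -0.0566  0.1547] jaw 94.0 q6 -10.3 -> shift [0.0497 0.0018 0.0011] roll -0.0 open 0.0362
[-109.24598477   89.05215687 -105.26825743]
```

Request:
apply_moves([
  [0.045, 0.002, 0.001, 0, -0.15],
  [0.05, 0.002, 0.001, 0, -0.15],
  [0.05, 0.002, 0.001, 0, -1],
  [0.05, 0.002, 0.001, 0, -1],
  [0.05, 0.002, 0.001, 0, -1],
  [0.05, 0.002, 0.001, 0, -1],
  [0.05, 0.005, 0.004, 0, -1],
  [0.05, 0.009, 0.007, 0, -1],
  [0.05, 0.009, 0.007, 0, -1],
])

```text
time: 33.6
ee_pos: [0.4742, -0.0492, 0.1066]
tcp_rot: [-103.2, 88.8, -99.3]
wrist_force: [-5.8, -9.2, 10.7]
opening: 0.009
```

```bash
python3 -c "
from h import *
tool((.4732,-.05,.105),94);o=bot.get_obs();print(o['wrist_force'],o['torque'])"; python3 cv.py
```

```text
pose [ 0.4742 -0.0492  0.1066] jaw 93.9 q6 -9.2 -> shift [ 0.0016 -0.0007 -0.0011] roll -0.001 open 0.009
[-5.81683056 -9.2467849  10.72148056] [-1.69135961  1.41928026 -0.05073005]
pose [ 0.4742 -0.0492  0.1066] jaw 93.9 q6 -9.2 -> shift [ 0.0128 -0.0784  0.0756] roll 0.784 open 0.009
33.6 [-5.8 -9.2 10.7]
top cover ((0.5579424438476562, -0.13826739501953125), (203.63998413085938, 204.27978515625), 10.14659595489502)
scene cover ((0.5644257202148437, -0.12612752532958985), (205.8821258544922, 200.18850708007812), 4.548297882080078)
```

Request:
apply_moves([
  [0, 0, 0, 0.15, -1],
  [0, 0, 0, 0.3, -1],
  [0, 0, 0, 0.45, -1],
  [0, 0, 0, 0.6, -1],
  [0, 0, 0, 0.75, -1],
  [0, 0, 0, 0.9, -1],
  [0, 0, 0, 1.05, -1],
  [0, 0, 0, 1.2, -1],
  [0, 0, 0, 1.2, -1],
])

```text
time: 34.6
ee_pos: [0.4731, -0.0509, 0.1067]
tcp_rot: [-38.0, 88.6, -103.2]
wrist_force: [-6.6, -11.7, -2.7]
opening: 0.0092
```

Request:
apply_moves([
  [0, 0, 0, 0, -0.4],
  [0, 0, 0, 0, -0.15],
  [0, 0, 0, 0, -0.15],
  [-0.03, 0, 0, 0, -0.15],
  [-0.05, 0, 0, 0, -0.15],
  [-0.05, 0, 0, 0, -0.15],
])

```text
time: 35.2
ee_pos: [0.4749, -0.0496, 0.1599]
tcp_rot: [-26.0, 88.7, -91.2]
wrist_force: [-0.4, -0.0, 0.5]
opening: 0.0365
```

```bash
python3 -c "
from h import *
tool((.64,-.1944,.15),78)";python3 sc.py .5566 -.1222 4.15 1
```

```text
pose [ 0.4749 -0.0496  0.1599] jaw 24.8 q6 60.0 -> shift [0.0132 0.0893 0.2004] roll -0.929 open 0.0365
top knob [nan nan nan] 0
a few
b exp [ 0.4844 -0.2056] mean [ 0.483  -0.2058] [ 0.4842 -0.2049] dir 1.8 len 0.043 82 rel dir 177.7
c exp [ 0.64   -0.1944] mean [ 0.6393 -0.1939] [ 0.6389 -0.1939] dir 167.9 len 0.044 76 rel dir 163.7
d exp [ 0.6288 -0.0388] mean [ 0.6376 -0.0393] [ 0.6379 -0.0403] dir 176.6 len 0.023 36 rel dir 172.4
scene knob [ 0.5584 -0.1211  0.1196] 118
a exp [ 0.4732 -0.05  ] mean [ 0.4749 -0.0501] [ 0.4768 -0.0499] dir 111.3 len 0.044 124 rel dir 107.2
b exp [ 0.4844 -0.2056] mean [ 0.4872 -0.2046] [ 0.4891 -0.2033] dir 1.1 len 0.045 114 rel dir 177.0
c exp [ 0.64   -0.1944] mean [ 0.6408 -0.1936] [ 0.6434 -0.1925] dir 165.6 len 0.045 157 rel dir 161.4
d exp [ 0.6288 -0.0388] mean [ 0.6298 -0.0384] [ 0.6326 -0.0373] dir 174.2 len 0.045 134 rel dir 170.1
35.3 [ 0.474 -0.05   0.157] 0.03656123949995182sc.py:9: RuntimeWarning: Mean of empty slice.
  print(n,"knob",W[k].mean(0).round(4),k.sum())
  ret = um.true_divide(
```

Request:
apply_moves([
  [0.005, 0.089, 0.2, -0.912, -0.15],
  [0.005, 0.089, 0.2, -0.912, -0.15],
  [0.005, 0.089, 0.2, -0.912, -0.15],
  [0.005, 0.089, 0.2, -0.912, -0.15],
  [0.005, 0.089, 0.2, -0.912, -0.15],
  [0.005, 0.089, 0.2, -0.912, -0.15],
  [0.01, 0.089, 0.2, -0.912, -0.15],
  [0.01, 0.089, 0.2, -0.912, -0.15],
])

```text
time: 36.1
ee_pos: [0.6377, -0.1937, 0.1477]
tcp_rot: [-93.7, 88.7, -106.8]
wrist_force: [0.5, 1.1, 0.2]
opening: 0.0361
```

```bash
python3 -c "
from h import *
tool((.64,-.1942,.105),77)"
```

```text
pose [ 0.6377 -0.1937  0.1477] jaw 76.8 q6 -3.2 -> shift [0.0426 0.001  0.0024] roll -0.003 open 0.0361
```

Request:
apply_moves([
  [0.035, 0.001, 0.002, 0, -0.15],
  [0.043, 0.001, 0.002, 0, -0.15],
  [0.043, 0.001, 0.002, 0, -1],
  [0.043, 0.001, 0.002, 0, -1],
  [0.043, 0.001, 0.002, 0, -1],
  [0.043, 0.001, 0.002, 0.15, -1],
  [0.043, 0.001, 0.002, 0.3, -1],
  [0.043, 0.001, 0.002, 0.45, -1],
  [0.043, 0.001, 0.002, 0.6, -1],
  [0.043, 0.001, 0.002, 0.75, -1],
  [0.043, 0.001, 0.002, 0.9, -1],
  [0.043, 0.001, 0.002, 0.92, -1],
])

```text
time: 37.3
ee_pos: [0.6394, -0.1939, 0.1057]
tcp_rot: [-40.5, 88.7, -106.6]
wrist_force: [-5.2, 2.9, 1.1]
opening: 0.0088
```

Request:
apply_moves([
  [0, 0, 0, 0, -0.4],
  [0, 0, 0, 0, -0.2],
  [0, 0, 0, 0, -0.2],
  [-0.03, 0, 0, 0, -0.2],
  [-0.05, 0, 0, 0, -0.15],
  [-0.05, 0, 0, 0, -0.15],
])

```text
time: 37.9
ee_pos: [0.6411, -0.1932, 0.1594]
tcp_rot: [-26.8, 88.6, -92.8]
wrist_force: [-0.4, -0.3, -0.4]
opening: 0.036
```

```bash
python3 -c "
from h import *
tool((.485,-.2052,.15),92)";python3 sc.py .5566 -.1222 4.15 2 2>/dev/null
```

```text
pose [ 0.6411 -0.1932  0.1594] jaw 24.0 q6 49.8 -> shift [ 0.0099 -0.1473 -0.0528] roll -1.187 open 0.036
top knob [ 0.5581 -0.1141  0.122 ] 26
a exp [ 0.4732 -0.05  ] mean [ 0.4731 -0.0509] [ 0.4725 -0.0503] dir 114.7 len 0.045 74 rel dir 110.6
b few
c few
d exp [ 0.6288 -0.0388] mean [ 0.627  -0.0393] [ 0.6264 -0.039 ] dir 174.2 len 0.044 73 rel dir 170.1
scene knob [ 0.5583 -0.1209  0.1194] 117
a exp [ 0.4732 -0.05  ] mean [ 0.4762 -0.0502] [ 0.4762 -0.0503] dir 114.1 len 0.044 155 rel dir 110.0
b exp [ 0.4844 -0.2056] mean [ 0.4859 -0.2047] [ 0.4887 -0.2034] dir 0.6 len 0.044 109 rel dir 176.5
c exp [ 0.64   -0.1944] mean [ 0.6411 -0.1921] [ 0.6416 -0.1888] dir 118.8 len 0.044 116 rel dir 114.6
d exp [ 0.6288 -0.0388] mean [ 0.6295 -0.0384] [ 0.6322 -0.0373] dir 173.9 len 0.045 137 rel dir 169.7
38.0 [ 0.64  -0.193  0.156] 0.036040426047839226
```

Request:
apply_moves([
  [0.005, -0.147, -0.053, -1.18, -0.15],
  [0.005, -0.147, -0.053, -1.18, -0.15],
  [0.005, -0.147, -0.053, -1.18, -0.15],
  [0.005, -0.147, -0.053, -1.18, -0.15],
  [0.005, -0.147, -0.053, -1.18, -0.15],
  [0.005, -0.147, -0.053, -1.18, -0.15],
  [0.005, -0.147, -0.053, -1.18, -0.15],
  [0.005, -0.147, -0.053, -1.18, -0.15],
  [0.005, -0.147, -0.053, -1.18, -0.15],
  [0.005, -0.147, -0.053, -1.18, -0.15],
])

```text
time: 39.0
ee_pos: [0.4839, -0.2043, 0.1511]
tcp_rot: [-108.1, 88.7, -106.7]
wrist_force: [-0.0, 0.2, -0.2]
opening: 0.0366
```

```bash
python3 -c "
from h import *
tool((.485,-.2052,.105),92)"
```

```text
pose [ 0.4839 -0.2043  0.1511] jaw 91.4 q6 -23.6 -> shift [0.0461 0.0001 0.0014] roll -0.01 open 0.0366
```

Request:
apply_moves([
  [0.04, 0, 0.001, 0, -0.15],
  [0.046, 0, 0.001, 0, -0.15],
  [0.046, 0, 0.001, 0, -1],
  [0.046, 0, 0.001, 0, -1],
  [0.046, 0, 0.001, 0, -1],
  [0.046, 0, 0.001, 0.15, -1],
  [0.046, 0, 0.001, 0.3, -1],
  [0.046, 0, 0.001, 0.45, -1],
  [0.046, 0, 0.001, 0.6, -1],
  [0.046, 0, 0.001, 0.75, -1],
  [0.046, 0, 0.001, 0.9, -1],
  [0.046, 0, 0.001, 1.05, -1],
])

```text
time: 40.2
ee_pos: [0.4842, -0.2059, 0.1061]
tcp_rot: [-47.7, 88.6, -106.9]
wrist_force: [-4.1, -3.6, -0.2]
opening: 0.0094
```

Request:
apply_moves([
  [0, 0, 0, 0.1, -1],
  [0, 0, 0, 0.1, -0.4],
  [0, 0, 0, 0.1, -0.2],
  [0, 0, 0, 0.1, -0.2],
  [-0.03, 0, 0, 0.1, -0.2],
  [-0.05, 0, 0, 0.1, -0.15],
  [-0.05, 0, 0, 0.1, -0.15],
])

```text
time: 40.9
ee_pos: [0.486, -0.2051, 0.1595]
tcp_rot: [-30.0, 88.6, -94.8]
wrist_force: [-0.4, -0.3, 0.3]
opening: 0.0362
```

```bash
python3 -c "
from h import *
tool((.6288,-.0385,.15),84)";python3 sc.py .5566 -.1222 4.15 3 2>/dev/null
```

```text
pose [ 0.486  -0.2051  0.1595] jaw 25.2 q6 42.6 -> shift [ 0.005   0.2003 -0.0901] roll -1.026 open 0.0362
top knob [ 0.5556 -0.1221  0.1217] 90
a exp [ 0.4732 -0.05  ] mean [ 0.4727 -0.0509] [ 0.4724 -0.0501] dir 115.5 len 0.045 75 rel dir 111.4
b few
c exp [ 0.64   -0.1944] mean [ 0.6391 -0.1945] [ 0.6383 -0.1938] dir 114.9 len 0.046 83 rel dir 110.7
d exp [ 0.6288 -0.0388] mean [ 0.6268 -0.0393] [ 0.6261 -0.039 ] dir 174.3 len 0.043 71 rel dir 170.2
scene knob [ 0.5584 -0.1212  0.1193] 120
a exp [ 0.4732 -0.05  ] mean [ 0.4755 -0.0498] [ 0.476  -0.0498] dir 112.7 len 0.044 152 rel dir 108.5
b exp [ 0.4844 -0.2056] mean [ 0.4858 -0.2045] [ 0.4876 -0.2034] dir 115.5 len 0.045 135 rel dir 111.4
c exp [ 0.64   -0.1944] mean [ 0.6402 -0.1931] [ 0.6422 -0.1926] dir 115.1 len 0.044 167 rel dir 110.9
d exp [ 0.6288 -0.0388] mean [ 0.6292 -0.0385] [ 0.6326 -0.0373] dir 174.1 len 0.046 135 rel dir 170.0
41.0 [ 0.485 -0.205  0.156] 0.036382913415846624
```

Request:
apply_moves([
  [0.002, 0.2, -0.09, -1.026, -0.15],
  [0.002, 0.2, -0.09, -1.026, -0.15],
  [0.002, 0.2, -0.09, -1.026, -0.15],
  [0.002, 0.2, -0.09, -1.026, -0.15],
  [0.002, 0.2, -0.09, -1.026, -0.15],
  [0.002, 0.2, -0.09, -1.026, -0.15],
  [0.002, 0.2, -0.09, -1.026, -0.15],
  [0.002, 0.2, -0.09, -1.026, -0.15],
  [0.002, 0.2, -0.09, -1.026, -0.15],
])

```text
time: 41.9
ee_pos: [0.6273, -0.0384, 0.1488]
tcp_rot: [-100.4, 88.6, -106.7]
wrist_force: [-0.1, -0.7, -0.8]
opening: 0.0358
```

```bash
python3 -c "
from h import *
tool((.6285,-.0387,.105),84)"
```

```text
pose [ 0.6273 -0.0384  0.1488] jaw 83.8 q6 3.4 -> shift [0.0438 0.0009 0.0014] roll -0.004 open 0.0358
```

Request:
apply_moves([
  [0.04, 0.001, 0.001, 0, -0.15],
  [0.044, 0.001, 0.001, 0, -0.15],
  [0.044, 0.001, 0.001, 0, -1],
  [0.044, 0.001, 0.001, 0, -1],
  [0.044, 0.001, 0.001, 0, -1],
  [0.044, 0.001, 0.001, 0.15, -1],
  [0.044, 0.001, 0.001, 0.3, -1],
  [0.044, 0.001, 0.001, 0.45, -1],
  [0.044, 0.001, 0.001, 0.6, -1],
  [0.044, 0.001, 0.001, 0.75, -1],
  [0.044, 0.001, 0.001, 0.9, -1],
  [0.044, 0.001, 0.001, 1.0, -1],
])

```text
time: 43.1
ee_pos: [0.6279, -0.0385, 0.106]
tcp_rot: [-42.2, 88.6, -106.1]
wrist_force: [-3.8, -0.5, 1.0]
opening: 0.0091
```

Request:
apply_moves([
  [0, 0, 0, 0.03, -1],
  [0, 0, 0, 0.03, -0.4],
  [0, 0, 0, 0.03, -0.2],
  [0, 0, 0, 0.03, -0.2],
  [-0.03, 0, 0, 0.03, -0.2],
  [-0.05, 0, 0, 0.03, -0.15],
  [-0.05, 0, 0, 0.03, -0.15],
])

```text
time: 43.8
ee_pos: [0.6297, -0.0374, 0.1599]
tcp_rot: [-27.0, 88.6, -92.6]
wrist_force: [-0.0, 0.8, -0.4]
opening: 0.0364
```

```bash
python3 -c "
from h import *
tool((.4742,-.05,.15),24.5)";python3 sc.py .5566 -.1222 4.15 4 2>/dev/null
```

```text
pose [ 0.6297 -0.0374  0.1599] jaw 24.4 q6 62.8 -> shift [ 0.0104 -0.1467 -0.053 ] roll -0.001 open 0.0364
top knob [ 0.5558 -0.125   0.1214] 71
a few
b exp [ 0.4844 -0.2056] mean [ 0.4838 -0.2051] [ 0.4834 -0.2045] dir 114.3 len 0.044 73 rel dir 110.2
c exp [ 0.64   -0.1944] mean [ 0.6389 -0.1945] [ 0.6386 -0.1939] dir 114.3 len 0.046 81 rel dir 110.1
d few
scene knob [ 0.5599 -0.1227  0.1194] 96
a exp [ 0.4732 -0.05  ] mean [ 0.471  -0.0393] [ 0.4713 -0.0393] dir 113.3 len 0.021 69 rel dir 109.2
b exp [ 0.4844 -0.2056] mean [ 0.4848 -0.2053] [ 0.4873 -0.2044] dir 114.7 len 0.046 149 rel dir 110.6
c exp [ 0.64   -0.1944] mean [ 0.6409 -0.1927] [ 0.6421 -0.1925] dir 113.9 len 0.044 167 rel dir 109.7
d exp [ 0.6288 -0.0388] mean [ 0.63   -0.0381] [ 0.632  -0.0377] dir 113.3 len 0.046 97 rel dir 109.2
43.9 [ 0.629 -0.037  0.156] 0.03639971566369232
```

Request:
apply_moves([
  [0.005, -0.147, -0.053, 0, -0.15],
  [0.005, -0.147, -0.053, 0, -0.15],
  [0.005, -0.147, -0.053, 0, -0.15],
  [0.005, -0.147, -0.053, 0, -0.15],
  [0.005, -0.147, -0.053, 0, -0.15],
  [0.03, -0.147, -0.053, 0, -0.15],
  [0.055, -0.147, -0.053, 0, -0.15],
  [0.055, -0.147, -0.053, 0, -0.15],
  [0.055, -0.147, -0.053, 0, -1],
  [0.055, -0.147, -0.053, 0, -1],
  [0.055, -0.147, -0.053, 0, -1],
])

```text
time: 45.0
ee_pos: [0.4731, -0.0512, 0.1037]
tcp_rot: [-35.0, 88.6, -100.6]
wrist_force: [-3.2, -1.7, 2.7]
opening: 0.0092
```

Request:
apply_moves([
  [0, 0, 0, 0.15, -1],
  [0, 0, 0, 0.3, -1],
  [0, 0, 0, 0.45, -1],
  [0, 0, 0, 0.6, -1],
  [0, 0, 0, 0.75, -1],
  [0, 0, 0, 0.9, -1],
  [0, 0, 0, 1.05, -1],
  [0, 0, 0, 1.2, -1],
  [0, 0, 0, 1.24, -1],
  [0, 0, 0, 1.24, -1],
])

```text
time: 46.0
ee_pos: [0.4712, -0.0509, 0.1038]
tcp_rot: [26.1, 88.6, -110.5]
wrist_force: [-11.9, -0.5, 1.8]
opening: 0.0093
```

Request:
apply_moves([
  [0, 0, 0, 0, -1],
  [0, 0, 0, 0, -0.5],
  [0, 0, 0, 0, -0.2],
  [0, 0, 0, 0, -0.2],
  [-0.03, 0, 0, 0, -0.2],
  [-0.05, 0, 0, 0, -0.15],
  [-0.05, 0, 0, 0, -0.15],
])

```text
time: 46.7
ee_pos: [0.4731, -0.0499, 0.1569]
tcp_rot: [37.8, 88.6, -98.8]
wrist_force: [0.2, 0.4, 1.0]
opening: 0.0361
```

```bash
python3 -c "
from h import *
tool((.64,-.1938,.15),24.4)";python3 sc.py .5566 -.1222 4.15 5 2>/dev/null
```

```text
pose [ 0.4731 -0.0499  0.1569] jaw -46.6 q6 131.4 -> shift [ 0.0097  0.2191 -0.0226] roll -1.24 open 0.0361
top knob [nan nan nan] 0
a few
b exp [ 0.4844 -0.2056] mean [ 0.4842 -0.2045] [ 0.4834 -0.2045] dir 114.4 len 0.045 73 rel dir 110.2
c exp [ 0.64   -0.1944] mean [ 0.639  -0.1946] [ 0.6386 -0.1942] dir 114.2 len 0.045 82 rel dir 110.0
d exp [ 0.6288 -0.0388] mean [ 0.6335 -0.0433] [ 0.6319 -0.047 ] dir 105.2 len 0.035 45 rel dir 101.1
scene knob [ 0.5584 -0.1212  0.1197] 115
a exp [ 0.4732 -0.05  ] mean [ 0.4728 -0.0495] [ 0.4764 -0.0491] dir 46.1 len 0.044 118 rel dir 41.9
b exp [ 0.4844 -0.2056] mean [ 0.4863 -0.2044] [ 0.4871 -0.2039] dir 114.5 len 0.046 145 rel dir 110.4
c exp [ 0.64   -0.1944] mean [ 0.6405 -0.1938] [ 0.6422 -0.1925] dir 113.9 len 0.045 164 rel dir 109.8
d exp [ 0.6288 -0.0388] mean [ 0.63   -0.0381] [ 0.6309 -0.0377] dir 113.7 len 0.046 170 rel dir 109.5
46.8 [ 0.472 -0.05   0.154] 0.036395082721123885
```

Request:
apply_moves([
  [0.003, 0.219, -0.023, -1.24, -0.15],
  [0.003, 0.219, -0.023, -1.24, -0.15],
  [0.003, 0.219, -0.023, -1.24, -0.15],
  [0.003, 0.219, -0.023, -1.24, -0.15],
  [0.003, 0.219, -0.023, -1.24, -0.15],
  [0.003, 0.219, -0.023, -1.24, -0.15],
  [0.003, 0.219, -0.023, -1.24, -0.15],
  [0.003, 0.219, -0.023, -1.24, -0.15],
  [0.003, 0.219, -0.023, -1.24, -0.15],
  [0.003, 0.219, -0.023, -1.24, -0.15],
])

```text
time: 47.8
ee_pos: [0.6388, -0.1932, 0.1515]
tcp_rot: [-46.8, 88.6, -112.3]
wrist_force: [0.3, -0.0, -0.3]
opening: 0.0361
```

```bash
python3 -c "
from h import *
tool((.64,-.1938,.105),24.4)"
```

```text
pose [ 0.6388 -0.1932  0.1515] jaw 24.4 q6 49.3 -> shift [0.0465 0.0017 0.0003] roll 0.0 open 0.0361
```

Request:
apply_moves([
  [0.04, 0.001, 0, 0, -0.15],
  [0.046, 0.002, 0, 0, -0.15],
  [0.046, 0.002, 0, 0, -1],
  [0.046, 0.002, 0, 0, -1],
  [0.046, 0.002, 0, 0, -1],
  [0.046, 0.002, 0, 0.15, -1],
  [0.046, 0.002, 0, 0.3, -1],
  [0.046, 0.002, 0, 0.45, -1],
  [0.046, 0.002, 0, 0.45, -1],
])

```text
time: 48.7
ee_pos: [0.6396, -0.1936, 0.1064]
tcp_rot: [-22.5, 88.6, -114.2]
wrist_force: [-5.6, -0.8, -5.1]
opening: 0.0091
```

Request:
apply_moves([
  [0, 0, 0, 0.15, -1],
  [0, 0, 0, 0.3, -1],
  [0, 0, 0, 0.45, -1],
  [0, 0, 0, 0.6, -1],
  [0, 0, 0, 0.75, -1],
  [0, 0, 0, 0.79, -1],
  [0, 0, 0, 0.79, -1],
  [0, 0, 0, 0.79, -0.6],
  [0, 0, 0, 0.79, -0.5],
  [0, 0, 0, 0.79, -0.5],
  [-0.04, 0, 0, 0.79, -0.5],
  [-0.05, 0, 0, 0.79, -0.4],
])

```text
time: 49.9
ee_pos: [0.6412, -0.1927, 0.161]
tcp_rot: [35.2, 88.6, -101.8]
wrist_force: [-0.3, -0.6, -0.1]
opening: 0.0255
```

```bash
python3 -c "
from h import *
tool((.4853,-.2048,.152),24.4)";python3 sc.py .5566 -.1222 4.15 6 2>/dev/null
```

```text
pose [ 0.6412 -0.1927  0.161 ] jaw -46.9 q6 120.8 -> shift [ 0.0101 -0.0977  0.122 ] roll -1.245 open 0.0255
top knob [ 0.5586 -0.1138  0.1218] 24
a exp [ 0.4732 -0.05  ] mean [ 0.4721 -0.0495] [ 0.4719 -0.0504] dir 47.0 len 0.044 75 rel dir 42.8
b few
c few
d exp [ 0.6288 -0.0388] mean [ 0.6277 -0.0393] [ 0.6272 -0.0392] dir 113.5 len 0.045 83 rel dir 109.3
scene knob [ 0.5583 -0.121   0.1194] 114
a exp [ 0.4732 -0.05  ] mean [ 0.4729 -0.0494] [ 0.4764 -0.0489] dir 46.5 len 0.044 117 rel dir 42.3
b exp [ 0.4844 -0.2056] mean [ 0.486  -0.2041] [ 0.4865 -0.203 ] dir 113.4 len 0.044 138 rel dir 109.2
c exp [ 0.64   -0.1944] mean [ 0.6407 -0.1935] [ 0.643  -0.1916] dir 46.5 len 0.047 110 rel dir 42.4
d exp [ 0.6288 -0.0388] mean [ 0.6297 -0.038 ] [ 0.6307 -0.0373] dir 113.7 len 0.046 169 rel dir 109.6
50.0 [ 0.641 -0.193  0.159] 0.025511862451611883
```

Screws a and c are home at about 2.4 rad. Screw b is next.

Request:
apply_moves([
  [0.005, -0.098, 0.122, -1.245, -0.15],
  [0.005, -0.098, 0.122, -1.245, -0.15],
  [0.005, -0.098, 0.122, -1.245, -0.15],
  [0.005, -0.098, 0.122, -1.245, -0.15],
  [0.005, -0.098, 0.122, -1.245, -0.15],
  [0.005, -0.098, 0.122, -1.245, -0.15],
  [0.005, -0.098, 0.122, -1.245, -0.15],
  [0.005, -0.098, 0.122, -1.245, -0.15],
  [0.005, -0.098, 0.122, -1.245, -0.15],
  [0.005, -0.098, 0.122, -1.245, -0.15],
])

```text
time: 51.0
ee_pos: [0.485, -0.2045, 0.1547]
tcp_rot: [-38.4, 88.6, -104.0]
wrist_force: [-0.5, 0.2, -0.3]
opening: 0.0363
```

```bash
python3 -c "
from h import *
tool((.4853,-.2048,.105),24.4)"
```

```text
pose [ 0.485  -0.2045  0.1547] jaw 24.4 q6 43.5 -> shift [ 0.0496  0.0009 -0.0006] roll -0.0 open 0.0363
```

Request:
apply_moves([
  [0.04, 0.001, 0, 0, -0.15],
  [0.049, 0.001, -0.001, 0, -0.15],
  [0.049, 0.001, -0.001, 0, -1],
  [0.049, 0.001, -0.001, 0, -1],
  [0.049, 0.001, -0.001, 0, -1],
  [0.049, 0.001, -0.001, 0.15, -1],
  [0.049, 0.001, -0.001, 0.3, -1],
  [0.049, 0.001, -0.001, 0.45, -1],
  [0.049, 0.001, -0.001, 0.45, -1],
])

```text
time: 51.9
ee_pos: [0.4841, -0.2047, 0.1061]
tcp_rot: [-17.3, 88.5, -109.0]
wrist_force: [-6.4, -1.9, -4.8]
opening: 0.0091
```

Request:
apply_moves([
  [0, 0, 0, 0.15, -1],
  [0, 0, 0, 0.3, -1],
  [0, 0, 0, 0.45, -1],
  [0, 0, 0, 0.6, -1],
  [0, 0, 0, 0.75, -1],
  [0, 0, 0, 0.8, -1],
  [0, 0, 0, 0.8, -1],
  [0, 0, 0, 0.79, -0.6],
  [0, 0, 0, 0.79, -0.4],
  [0, 0, 0, 0.79, -0.3],
  [-0.04, 0, 0, 0.79, -0.3],
  [-0.05, 0, 0, 0.79, -0.2],
])

```text
time: 53.1
ee_pos: [0.4855, -0.2038, 0.1602]
tcp_rot: [38.5, 88.5, -98.5]
wrist_force: [0.5, -0.3, 1.2]
opening: 0.0339
```

```bash
python3 -c "
from h import *
tool((.6288,-.0383,.152),24.4)";python3 sc.py .5566 -.1222 4.15 7 2>/dev/null
```

```text
pose [ 0.4855 -0.2038  0.1602] jaw -47.0 q6 115.0 -> shift [ 0.0033 -0.0234 -0.2178] roll -1.246 open 0.0339
top knob [ 0.5556 -0.1222  0.1217] 87
a exp [ 0.4732 -0.05  ] mean [ 0.4718 -0.0496] [ 0.4719 -0.0503] dir 47.5 len 0.044 75 rel dir 43.3
b few
c exp [ 0.64   -0.1944] mean [ 0.6403 -0.1938] [ 0.6386 -0.1939] dir 46.6 len 0.044 88 rel dir 42.4
d exp [ 0.6288 -0.0388] mean [ 0.6281 -0.0393] [ 0.6272 -0.0391] dir 114.1 len 0.046 86 rel dir 110.0
scene knob [ 0.5583 -0.1212  0.1194] 117
a exp [ 0.4732 -0.05  ] mean [ 0.474  -0.0491] [ 0.4768 -0.0487] dir 46.0 len 0.046 115 rel dir 41.9
b exp [ 0.4844 -0.2056] mean [ 0.4846 -0.2058] [ 0.4879 -0.2038] dir 46.6 len 0.045 102 rel dir 42.5
c exp [ 0.64   -0.1944] mean [ 0.6393 -0.1929] [ 0.6431 -0.1914] dir 46.9 len 0.047 110 rel dir 42.7
d exp [ 0.6288 -0.0388] mean [ 0.63   -0.0381] [ 0.631  -0.0379] dir 114.2 len 0.046 170 rel dir 110.0
53.2 [ 0.486 -0.204  0.159] 0.03411143254196989
```

Request:
apply_moves([
  [0.0, -0.023, -0.218, -1.246, -0.15],
  [0.0, -0.023, -0.218, -1.246, -0.15],
  [0.0, -0.023, -0.218, -1.246, -0.15],
  [0.0, -0.023, -0.218, -1.246, -0.15],
  [0.0, -0.023, -0.218, -1.246, -0.15],
  [0.0, -0.023, -0.218, -1.246, -0.15],
  [0.0, -0.023, -0.218, -1.246, -0.15],
  [0.0, -0.023, -0.218, -1.246, -0.15],
  [0.0, -0.023, -0.218, -1.246, -0.15],
  [0.0, -0.023, -0.218, -1.246, -0.15],
])

```text
time: 54.2
ee_pos: [0.6291, -0.0384, 0.1526]
tcp_rot: [-36.3, 88.5, -101.9]
wrist_force: [0.7, 0.1, 0.4]
opening: 0.0363
```

```bash
python3 -c "
from h import *
tool((.6288,-.0383,.105),24.4)"
```

```text
pose [ 0.6291 -0.0384  0.1526] jaw 24.4 q6 62.8 -> shift [ 0.0476  0.0005 -0.0012] roll 0.0 open 0.0363
```

Request:
apply_moves([
  [0.04, 0, -0.001, 0, -0.15],
  [0.047, 0, -0.001, 0, -0.15],
  [0.047, 0, -0.001, 0, -1],
  [0.047, 0, -0.001, 0, -1],
  [0.047, 0, -0.001, 0, -1],
  [0.047, 0, -0.001, 0.15, -1],
  [0.047, 0, -0.001, 0.3, -1],
  [0.047, 0, -0.001, 0.45, -1],
  [0.047, 0, -0.001, 0.45, -1],
])

```text
time: 55.1
ee_pos: [0.628, -0.0389, 0.1065]
tcp_rot: [-11.4, 88.4, -103.1]
wrist_force: [-6.2, -1.6, -2.2]
opening: 0.0092
```

Request:
apply_moves([
  [0, 0, 0, 0.15, -1],
  [0, 0, 0, 0.3, -1],
  [0, 0, 0, 0.45, -1],
  [0, 0, 0, 0.6, -1],
  [0, 0, 0, 0.75, -1],
  [0, 0, 0, 0.8, -1],
  [0, 0, 0, 0.8, -1],
  [0, 0, 0, 0.79, -0.6],
  [0, 0, 0, 0.79, -0.4],
  [0, 0, 0, 0.79, -0.3],
  [-0.04, 0, 0, 0.79, -0.3],
  [-0.06, 0, 0, 0.79, -0.2],
])

```text
time: 56.3
ee_pos: [0.6289, -0.0373, 0.1694]
tcp_rot: [40.1, 88.5, -96.9]
wrist_force: [0.9, 0.3, 0.9]
opening: 0.0343
```

```bash
python3 -c "
from h import *
tool((.40,.13,.25),-47)"
```

```text
pose [ 0.6289 -0.0373  0.1694] jaw -46.9 q6 134.2 -> shift [-0.0842 -0.2771  0.0547] roll 0.001 open 0.0343
```

Request:
apply_moves([
  [-0.05, 0, 0, 0, 0],
  [-0.084, -0.277, 0.055, 0, 0],
  [-0.084, -0.277, 0.055, 0, 0],
  [-0.084, -0.277, 0.055, 0, 0],
  [-0.084, -0.277, 0.055, 0, 0],
  [-0.084, -0.277, 0.055, 0, 0],
  [-0.084, -0.277, 0.055, 0, 0],
  [-0.084, -0.277, 0.055, 0, 0],
  [-0.084, -0.277, 0.055, 0, 0],
])

```text
time: 57.2
ee_pos: [0.4, 0.1302, 0.2507]
tcp_rot: [45.7, 88.5, -91.1]
wrist_force: [0.1, -0.2, -0.0]
opening: 0.0428
```

```bash
python3 sc.py .5566 -.1222 4.15 8 2>/dev/null; python3 st.py | grep scene; python3 -c "
from h import *
c=shot('scene');cv2.imwrite('pics/fin.png',cv2.resize(c['frame'],None,fx=1.4,fy=1.4))
W=cloud(shot('top'))
for k in['dish','vial','timer','spatula']:
    for d in cams.spot_in(k,'top')[:2]:
        r=[int(x) for x in d['rect']];print(k,round(d['confidence'],2),r,W[(r[1]+r[3])//2,(r[0]+r[2])//2].round(3))"
```

```text
top knob [ 0.5558 -0.1222  0.1216] 90
a exp [ 0.4732 -0.05  ] mean [ 0.472  -0.0495] [ 0.4722 -0.0502] dir 47.6 len 0.044 72 rel dir 43.4
b exp [ 0.4844 -0.2056] mean [ 0.4832 -0.2056] [ 0.4838 -0.205 ] dir 47.5 len 0.044 85 rel dir 43.4
c exp [ 0.64   -0.1944] mean [ 0.6393 -0.1944] [ 0.6382 -0.194 ] dir 46.3 len 0.044 91 rel dir 42.2
d exp [ 0.6288 -0.0388] mean [ 0.627 -0.038] [ 0.6272 -0.0384] dir 46.9 len 0.045 83 rel dir 42.7
scene knob [ 0.5584 -0.121   0.1195] 119
a exp [ 0.4732 -0.05  ] mean [ 0.4732 -0.0493] [ 0.4766 -0.0486] dir 46.2 len 0.045 113 rel dir 42.1
b exp [ 0.4844 -0.2056] mean [ 0.4861 -0.2055] [ 0.488  -0.2037] dir 47.2 len 0.046 103 rel dir 43.0
c exp [ 0.64   -0.1944] mean [ 0.6411 -0.193 ] [ 0.6432 -0.1915] dir 46.6 len 0.047 111 rel dir 42.5
d exp [ 0.6288 -0.0388] mean [ 0.6295 -0.0381] [ 0.6318 -0.037 ] dir 46.2 len 0.045 127 rel dir 42.1
57.3 [0.401 0.129 0.25 ] 0.043083985483245796
scene y 0.09 z [0.008 0.011 0.028] x [0.468 0.544]
scene y 0.11 z [0.008 0.012 0.029] x [0.466 0.564]
scene y 0.13 z [0.009 0.021 0.029] x [0.463 0.561]
scene y 0.15 z [0.008 0.021 0.03 ] x [0.462 0.56 ]
scene y 0.17 z [0.009 0.021 0.031] x [0.459 0.558]
scene y 0.19 z [0.008 0.021 0.03 ] x [0.457 0.555]
scene y 0.21 z [0.009 0.02  0.03 ] x [0.455 0.553]
scene y 0.23 z [0.008 0.026 0.036] x [0.453 0.551]
scene y 0.25 z [0.011 0.039 0.072] x [0.483 0.549]
scene y 0.27 z [0.055 0.082 0.088] x [0.481 0.517]
dish 0.61 [152, 134, 184, 167] [0.651 0.294 0.013]
dish 0.51 [350, 268, 451, 293] [ 0.28  -0.353  0.019]
spatula 0.7 [349, 268, 449, 292] [ 0.28  -0.352  0.013]
```

View pics/fin.png

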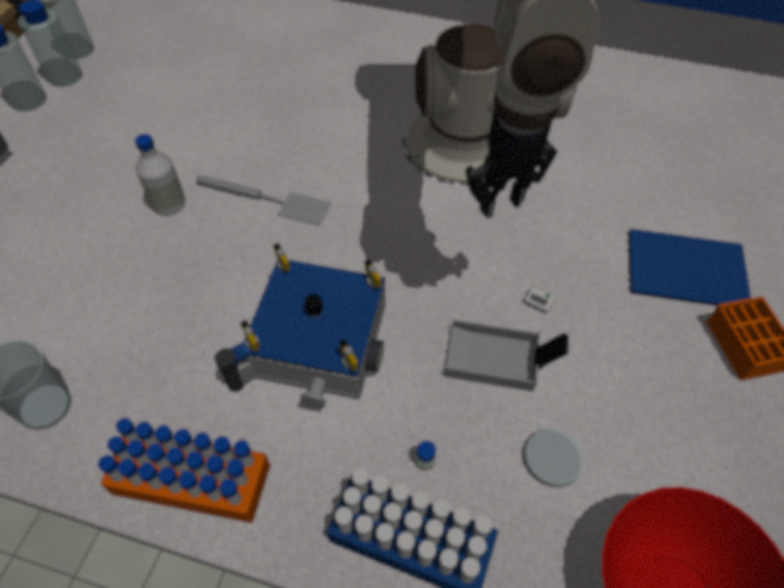

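The cover is shut over the chamber, with the knob at (313,305). All four wings stand at about 137° (2.4 rad). The tray is empty and upright at (490,355). The vial, dish, timer and spatula look where they started, and the robot touches nothing. I'll hand the job in.

```bash
python3 -c "
from workcell import bot
print(bot.job_done())"
```

```text
the job is handed in; nothing more can be done
None
```

The job is done and handed in at about 57 s of the 210 s allowed. The hand-in gives no verdict, so what follows rests on my own checks.

**What I did**
- **Caps:** I put the four stray caps in the tray with the other three and carried the tray level to the chamber.
- **Tipping:** The tool here only turns about its own axis, so it could not tilt the tray directly. I let the tray tip over the chamber's rim, gripped it again, and levered it to about 57° against the far inner wall. All seven caps poured in.
- **Tray:** I set it back down empty and upright near where it started.
- **Cover and screws:** I swung the cover to its stop and turned the screws in the order a, c, b, d. The first round took all four to about 1.2 rad, the second to their stops.

**Last checks**
- **Caps:** All seven were seen in the cavity below the rim before I closed the cover; none can be seen now that it is shut.
- **Screws:** They read about 2.39 to 2.41 rad.
- **Cover:** The four screws are within about 2 mm of where they should be with the cover shut. After my first release the cover had sprung back by about 0.03 rad. I pushed it to the stop again before turning any screw.
- **Tray:** It is flat and at rest, about 0.29 m from the chamber's centre.
- **Bystanders:** The dish and spatula were measured again; the dish reads within 1 mm of its start. The spatula reads about 10 mm off along its length, which I put down to the detection box, since nothing went near it. The detector missed the vial and timer in the last top picture. In the final scene picture both look where they started, with the vial upright.

The calibration left the two cameras about 2 to 3 mm apart on some points. No check failed.

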